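Load specimen cups on the platform shaker under its sprung clamp arm

TASK

Load the specimen cups on the platform shaker: turn its speed knob fully anticlockwise to off, then put the locking pin through the eye of the sprung clamp arm, swing the arm open against its spring and pin it open in the lock hole. Stand every red-capped cup upright in the bay, side by side in one row against the back fence. Then lift the pin out of the lock hole and use it to ease the arm back, without letting it snap shut, until its rubber bar bears on the cups, and put the pin back home in its parking socket.

Things in the scene. Friction and masses are not known exactly. Their poses are not given: they have to be found in the camera images.
- shaker: Platform shaker, fixed. White base 262 x 435 mm, aluminium platform 204 x 446 mm with its top at z = 60 mm. Own x axis to the back, y to the left, z up. A steel fence 28 mm high stands along the back of the bay; a sprung bell-crank clamp arm is pivoted left of the bay; lock hole and parking socket lie far left. A lower console in front (top at z = 50 mm) carries the knob.
- speed_knob (a joint): Speed knob, rad: 0 = off, the end stop fully anticlockwise seen from above; grows clockwise up to 4.2, stays where it is left (friction 0.04 N m). 48 mm skirt with a bar grip 40 long, 12 wide, 20 mm high. At 0 the bar lies along the shaker's x axis, at q it is turned q clockwise. Starts between 1.5 and 2.6, which takes more than one grasp.
- knob_grip (a point): On the vertical axis of the speed knob, at about mid-height of its bar grip (z about 68 mm); the grip's top is 9 mm higher, its foot 10 mm lower. Its x axis lies along the bar.
- clamp_swing (a joint): Clamp arm, rad: 0 = shut stop, bay empty; grows as it opens (clockwise from above, bar towards the robot). At 0.06 the bar is parallel to the fence, 57 mm before it, one cup's width, the eye straight in front of the pivot; at 0.70 the eye is exactly over the lock hole; open stop at 0.72. A spring (0.40 N m at 0, 0.68 N m at 0.7: 7.5 N at the eye) drives it shut; let go at 0.7 it snaps shut.
- clamp_pivot (a point): Vertical pivot axis of the clamp arm, at the platform's top (z = 60 mm). A pivot post with a coil spring round it stands here, 50 mm high. The bar runs from it to the right; the tail runs from it to the front.
- clamp_arm: The clamp arm, a dark steel bell crank. Its bar, 298 mm long, 10 to 28 mm above the platform, rubber-faced on its back, runs from the pivot to the right along the fence; its tail runs from the pivot to the front and ends in the eye. Origin on the pivot axis at the platform's top; with the arm at 0 its axes are parallel to the shaker's.
- clamp_eye (a point): Eye at the end of the arm's tail: centre of the hole's mouth on its top (z = 85 mm). A steel block 32 x 32 mm, 22 mm high, 3 mm clear of the platform, with a vertical chamfered through hole of 15 mm. It lies 90 mm from the pivot axis and moves about it in an arc with the arm.
- lock_hole (a point): Lock hole in the platform: centre of its mouth (z = 60 mm), 14 mm wide, chamfered, 22 mm deep, vertical, 90 mm from the pivot axis; the open arm's eye comes over it.
- park_socket (a point): Parking socket of the pin: centre of its mouth on top of a steel block 30 x 30 mm, 25 mm high (z = 85 mm); hole 15 mm wide that goes on into the platform, 47 mm deep in all.
- lock_pin: Locking pin, 90 g, loose, starts upright in the socket. Origin at its foot, z up along it. Shank 12 mm thick, 44 mm long, foot tapered over 5 mm; collar 22 mm wide at 44 to 50 mm; flat black grip at 50 to 90 mm, 14 mm along its x, 36 mm along its y. Home, its collar rests on socket or eye and its foot is at z = 41 mm. In the eye with its foot at z = 63 to 72 mm it swings the arm freely.
- pin_head (a point): Centre of the pin's flat grip, 70 mm above its foot.
- bay (a point): Centre of the loading bay, on the platform's top (z = 60 mm), 28.5 mm in front of the fence: a cup that touches the fence has the centre of its foot at x = 0 in this frame (parallel to the shaker's), anywhere from 120 mm to the right to 120 mm to the left in y. Four cups fit side by side at 74 mm spacing.
- cup_1: Specimen cup, loose, 120 g: clear, round, 70 mm high, 57 mm wide low down, weight low, with a red screw cap (fixed) 65 mm wide from 55 to 70 mm; grip it round the cap. Origin at the centre of its foot, z up. Two to four such cups, all alike, stand on the worktop left and right of the shaker; absent ones read None.
- cup_2: Specimen cup, loose, 120 g: clear, round, 70 mm high, 57 mm wide low down, weight low, with a red screw cap (fixed) 65 mm wide from 55 to 70 mm; grip it round the cap. Origin at the centre of its foot, z up. Two to four such cups, all alike, stand on the worktop left and right of the shaker; absent ones read None.
- cup_3: Specimen cup, loose, 120 g: clear, round, 70 mm high, 57 mm wide low down, weight low, with a red screw cap (fixed) 65 mm wide from 55 to 70 mm; grip it round the cap. Origin at the centre of its foot, z up. Two to four such cups, all alike, stand on the worktop left and right of the shaker; absent ones read None.
- cup_4: Specimen cup, loose, 120 g: clear, round, 70 mm high, 57 mm wide low down, weight low, with a red screw cap (fixed) 65 mm wide from 55 to 70 mm; grip it round the cap. Origin at the centre of its foot, z up. Two to four such cups, all alike, stand on the worktop left and right of the shaker; absent ones read None.
- vial_2: Small capped glass vial, 24 mm in diameter, 48 mm high, standing by the cups at the left: not part of the load. Origin at the centre of its foot.
Mind the look-alikes: they are no part of the job. What is shaped like the cup_4 but orange or purple is not meant.

How it is judged:
By the outcome, as a careful person would: the job done as asked, in the order asked, and still so for the second after the job is handed in, with the robot touching nothing.
Of cup_1, cup_2, cup_3, cup_4 only 2 to 4 are there at a start; the rules pass over those that are not, and their reading is None.
At some moment in a run one of cup_1, cup_2, cup_3, cup_4 may be knocked a few centimetres aside while the robot is not near it.
It also fails if it takes over 210 s, if anything falls off the work surface, if the arm or the gripper's body presses on something with over 40 N, if the wrist force passes 120 N, or if a joint passes its speed limit or range.

ROBOT

A 6-joint arm with a two-finger parallel gripper is mounted at the origin on a cart in front of the work surface, level with it; the furniture and walls round the work are solid. World frame = base frame: x ahead of the robot, y to its left, z up, the work surface at z = 0. Lengths are in mm, angles in rad, forces in N, time in s.
With the tool pointing down it reaches from about 400 to 925 mm from the base axis. Payload 12.5 kg.
Tool frame: the origin (TCP) lies at the very end of the fingers, on their centre line; the grasp point (between the pads) lies grip_depth behind it (grip_depth is the distance from the TCP to the grasp point, in mm); z points along the fingers, y is the line along which they close (so a half turn about z gives the same grasp; the last joint's range is limited). The gripper opens to 95 mm and grips with 3 to 60 N. Pads are 20 mm wide; open, the fingers measure 119 mm over their backs; the gripper's body (75 mm by 180 mm) begins 59 mm behind the grasp point.
Start: joints at [-1.384, 0.491, 1.559, -0, 1.092, -0.106], TCP at [180.419, -598.411, 214.661] pointing down, gripper open.
Joint ranges: [-3.1, 3.1], [-0.84, 2.19], [0.05, 2.79], [-1.13, 4.28], [0.06, 2.93], [-2.69, 2.69]. Speed limits (rad/s): [2.22, 2.22, 2.79, 3.14, 3.14, 3.14].

INTERFACE

Orientations are given as [roll, pitch, yaw] about the fixed x, y, z axes, in that order (R = Rz(yaw) Ry(pitch) Rx(roll)).
In Python, from cell import state, read_camera, job_done, grip_depth gives the robot as it stands.
- The arm moves only by the tool drive_tool, never from a script. Its argument "targets" is a list of rows, each an object with "jaw": the opening, from 0 (shut) to 1 (fully open); "travel": the shift along the tool's x, y, z in m, a list of three; "twist": the turn about the tool's z in rad. In form: [{"jaw": jaw, "travel": [tx, ty, tz], "twist": twist}, ...]. A call has 1 to 8 rows; each row is the pose to reach, as a shift and turn from the pose commanded when the call began, along the tool's axes at that moment; what a row does not reach only later rows make up. A row lasts 1/12 s, in which the tool goes at most 41.7 mm and 7.16 degrees, less where a joint would pass 70% of its speed; a pose out of reach is approached as far as the arm can. A call with a gripper value outside its range is refused whole. The fingers move at their own pace and stop on an object; the grip force is fixed at half the most. Time passes only in rows, so rows that repeat a pose let the fingers close. It gives the time, the measured TCP pose, the force, the opening and the grip force at its end, in the units of the state.
- state(): the state, without advancing time (a new reading comes with each control period).
- read_camera(name): name is "side" or "top"; returns a dict with "frame" (384x512x3 uint8, red, green, blue), "fx", "fy", "cx", "cy" (pixels), "k1" (the pictures are not rectified: a ray, as slopes to the right and down, at radius r is drawn at 1 + k1 r^2 times it, then the intrinsics apply), "R" (3x3) and "t" (3): a world point X has camera coordinates R X + t. Camera axes: x right, y down, z forward; pixel columns grow to the right and rows downward; lengths in mm; the calibration is good to about 2 mm. A picture is of the moment at which its call begins. There is no depth.
- job_done(): hands the job in; it is judged then, once.
The state is a dict: "t": time; "joints": joint angles; "qvel": joint speeds; "tau": joint torques, N m; "eef_pos": TCP position; "tcp_rot": TCP orientation; "ft_force": force on the tool from outside, world axes, zero at the start; "moment": the same for the moment, N m; "opening": opening from 0.0 (shut) to 1.0 (fully open); "grip_force": force on a finger pad.
Only numpy, scipy, OpenCV 4.12 (cv2) and the standard library are available. Lean on these libraries where they do the work, as an engineer would, in place of code of your own. Each camera call takes 0.05 s, during which the arm holds its last target. There are 200 camera calls.

## Working session

There is one attempt and no reset: what is moved stays moved. The work goes in short steps, Python scripts to look and compute and a tool call to move; the robot and the scene stay as the last step left them, time stands still between calls to the robot, and variables do not carry over. Pictures are saved under pics/ and viewed, at most 14 in all, crops included, and the job is handed in when it is done.

Besides the shell and the picture viewer there is one more tool, called after "Emit:" as a command line: name --argument value ..., lists and objects as JSON in quotes. drive_tool: Moves the arm, as the interface text tells. Its arguments: {"type":"object","properties":{"targets":{"type":"array"}},"required":["targets"]}

```bash
ls; mkdir -p pics; cat > h.py <<'E'
import numpy as np, cv2
from cell import state, read_camera, job_done, grip_depth
def K(c): return np.array([[c['fx'],0,c['cx']],[0,c['fy'],c['cy']],[0,0,1.]]),np.array([c['k1'],0,0,0.])
def ray(c,uv):
    k,d=K(c); p=cv2.undistortPoints(np.array([[uv]],float),k,d)[0,0]
    R=np.array(c['R']);t=np.array(c['t']); return -R.T@t, R.T@np.array([p[0],p[1],1])
def onz(c,uv,z):
    o,v=ray(c,uv); return o+v*(z-o[2])/v[2]
def proj(c,X):
    k,d=K(c); return cv2.projectPoints(np.array(X,float).reshape(-1,1,3),cv2.Rodrigues(np.array(c['R'],float))[0],np.array(c['t'],float),k,d)[0][:,0]
def snap(n,fn=None):
    c=read_camera(n)
    if fn: cv2.imwrite('pics/'+fn,c['frame'][:,:,::-1])
    return c
E
python3 - <<'E'
from h import *
for n in('top','side'):
    c=snap(n); cv2.imwrite(f'pics/{n}0.png',cv2.resize(c['frame'][:,:,::-1],(800,600),interpolation=cv2.INTER_CUBIC)); print(n,c['fx'],c['cx'],c['cy'],c['k1'],-np.array(c['R']).T@c['t'],np.round(c['R'],2).tolist())
print(state(),grip_depth)
E
```

```text
pics
top 442.2166023394241 256.27523884024464 187.36555713004324 -0.023325721420574225 [ 180.88724727   85.57052046 1721.3606701 ] [[0.03, -1.0, 0.01], [-0.99, -0.03, -0.16], [0.16, -0.01, -0.99]]
side 492.6098187437158 261.19945413694444 193.29150709214227 -0.0016911330955514852 [  755.56549172 -1090.343613    1042.59979019] [[0.97, 0.25, 0.01], [0.16, -0.59, -0.79], [-0.19, 0.77, -0.61]]
{'t': 0.1, 'joints': array([-1.38360237e+00,  4.91462147e-01,  1.55936720e+00,  1.43357372e-05,
        1.09169404e+00, -1.05593284e-01]), 'qvel': array([-0.00054601, -0.00184854, -0.00101494, -0.00082043, -0.00108475,
        0.00045399]), 'tau': array([ 7.92476640e-04, -6.13623619e+01, -2.58605880e+01,  6.94141164e-02,
        4.70363908e-02, -5.83844644e-05]), 'eef_pos': array([ 180.37986884, -598.19275066,  214.15059261]), 'tcp_rot': array([-3.14066845e+00, -1.10740737e-04,  2.92780574e-01]), 'ft_force': array([ 0.26582944, -0.0716748 , -0.06249262]), 'moment': array([-0.00725669,  0.04029799,  0.04665923]), 'grip_force': 0.0, 'opening': 1.0013562503171083} 18.8
```

View pics/top0.png

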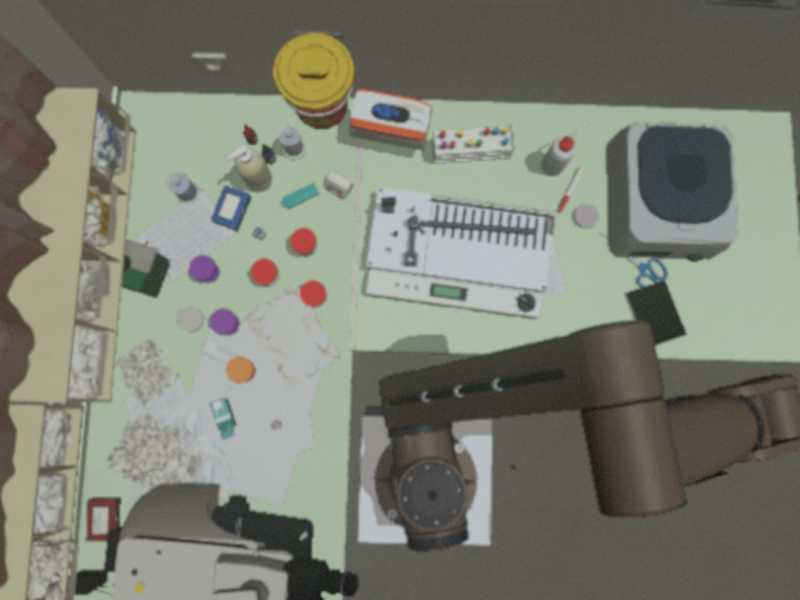

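View pics/side0.png

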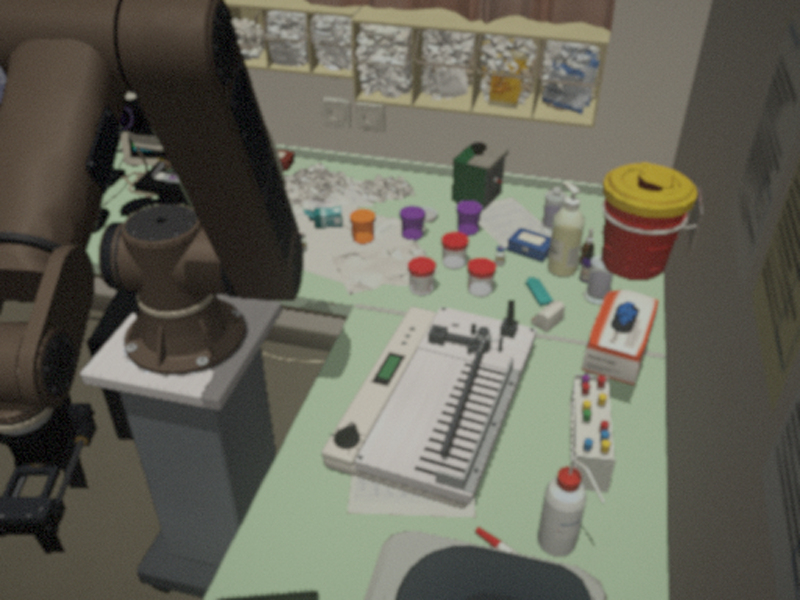

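Top view (800x600) shows the shaker at about (368–555, 190–315), knob near (527,301), pivot (413,223), eye (410,258), pin (388,203), and three red cups at (303,241), (264,272), (313,293). The side view shows the same three red-capped cups. I'll zoom in next.

```bash
python3 - <<'E'
from h import *
c=snap('top');f=c['frame'][:,:,::-1]
cv2.imwrite('pics/t1.png',cv2.resize(f[112:212,228:363],(800,593),interpolation=cv2.INTER_CUBIC))
s=snap('side');f=s['frame'][:,:,::-1]
cv2.imwrite('pics/s1.png',cv2.resize(f[185:325,200:350],(640,597),interpolation=cv2.INTER_CUBIC))
for n,c in(('top',c),('side',s)):
    hsv=cv2.cvtColor(c['frame'],cv2.COLOR_RGB2HSV)
    m=cv2.inRange(hsv,(0,150,90),(6,255,255))|cv2.inRange(hsv,(172,150,90),(180,255,255))
    k,l,st,ce=cv2.connectedComponentsWithStats(m)
    for i in range(1,k):
        if st[i,4]>25: print(n,st[i],ce[i].round(1),onz(c,ce[i],70 if n=='top' else 66).round(1))
E
```

```text
top [187 147  14  15 165] [193.6 153.8] [568.4 314.9  70. ]
top [161 167  16  15 169] [168.5 173.5] [489. 406.  70.]
top [193 181  14  14 161] [199.8 187.3] [439.5 285.1  70. ]
side [389 133  48  13 230] [412.7 141.1] [922.3 610.8  66. ]
side [391 146  38  32 667] [409.6 161.8] [913.  462.6  66. ]
side [284 149  15  10 125] [290.9 153.6] [492.  405.6  66. ]
side [262 165  16  11 134] [269.5 170.1] [441.4 283.2  66. ]
side [300 166  16  11 141] [307.8 170.8] [570.7 313.2  66. ]
side [358 300  13  12 106] [363.6 305.9] [ 810.7 -238.4   66. ]
side [306 339  13  10  44] [312.2 343.7] [ 704.4 -381.6   66. ]
```

View pics/t1.png

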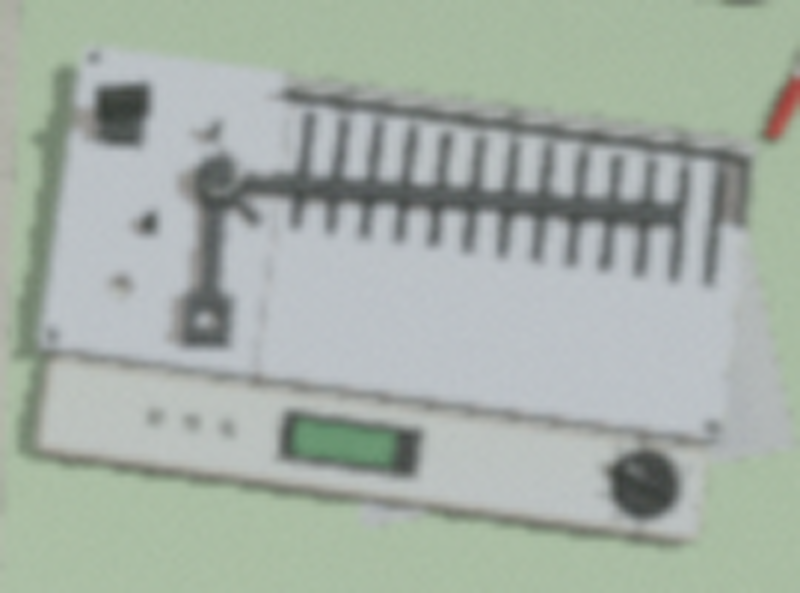

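View pics/s1.png

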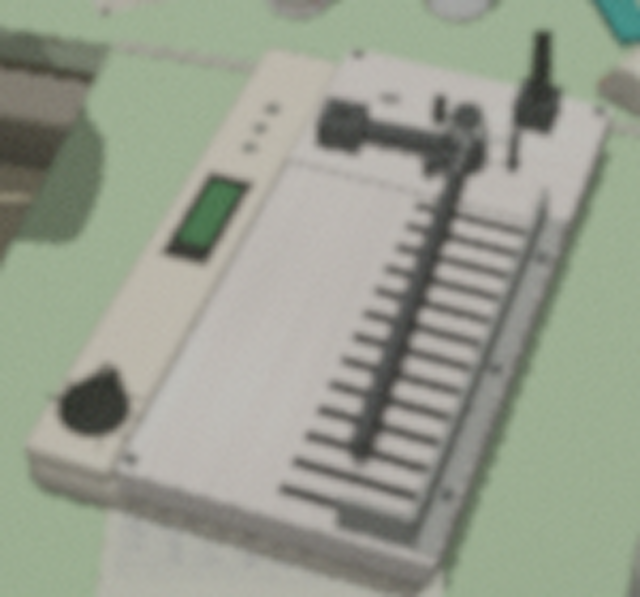

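Crops: in t1 the knob is at (645,484), eye (206,320), pivot post (218,180), pin top (125,98), lock hole ring (120,283) and platform screws (95,57), (52,335), (712,428). In s1 the knob is at (95,400), eye (343,120), pin top (542,35) and screws (358,53), (600,112), (130,458). The bay is empty and the arm is shut.

```bash
cat >> h.py <<'E'
def tri(a,ua,b,ub):
    o1,d1=ray(a,ua);o2,d2=ray(b,ub);A=np.stack([d1,-d2],1);s=np.linalg.lstsq(A,o2-o1,rcond=None)[0]
    p,q=o1+s[0]*d1,o2+s[1]*d2; return (p+q)/2,np.linalg.norm(p-q)
T1=lambda x,y:((x+.5)/5.926-.5+228,(y+.5)/5.926-.5+112)
S1=lambda x,y:((x+.5)/4.2667-.5+200,(y+.5)/4.2667-.5+185)
E
python3 - <<'E'
from h import *
c=snap('top');s=snap('side')
for n,z,a,b in [('BL',60,(95,57),(600,112)),('FL',60,(52,335),(358,53)),('FR',60,(712,428),(130,458)),('pivtop',110,(218,176),(467,113)),('eye',85,(206,320),(343,108)),('eyehole',85,(206,318),None),('lock',60,(120,283),(390,98)),('pintop',131,(126,97),(542,35)),('knobtop',77,(645,484),(97,395)),('knobskirt',58,(645,485),(93,405)),('dark',70,(148,222),(440,110)),('sockblock',85,(122,125),(537,105)),
 ('cornBL',60,(83,45),None),('cornBR',60,(750,150),None),('cornFL',60,(40,350),None),('cornFR',60,(716,440),None)]:
    print(n,onz(c,T1(*a),z).round(1), onz(s,S1(*b),z).round(1) if b else '', [np.round(v,1) for v in tri(c,T1(*a),s,S1(*b))] if b else '')
E
```

```text
BL [706.8 127.9  60. ] [706.9 130.4  60. ] [array([706.6, 128. ,  61.8]), np.float64(0.7)]
FL [519.5 149.8  60. ] [519.5 153.9  60. ] [array([519.6, 150. ,  62.8]), np.float64(1.4)]
FR [ 470.9 -277.7   60. ] [ 470.7 -274.8   60. ] [array([ 471. , -277. ,   62.3]), np.float64(1.0)]
pivtop [615.1  46.3 110. ] [619.6  43.4 110. ] [array([617.7,  46.7, 106.5]), np.float64(3.2)]
eye [527.1  51.1  85. ] [528.8  56.6  85. ] [array([528.1,  51.7,  88.2]), np.float64(3.5)]
eyehole [528.4  51.1  85. ]  
lock [555.2 106.9  60. ] [554.1 106.8  60. ] [array([554.6, 106.8,  60.3]), np.float64(1.1)]
pintop [658.9 105.8 131. ] [659.5 118.3 131. ] [array([658.5, 106.3, 139. ]), np.float64(4.1)]
knobtop [ 430.6 -230.9   77. ] [ 440.9 -245.6   77. ] [array([ 434.5, -233.1,   61.9]), np.float64(3.5)]
knobskirt [ 432.8 -234.6   58. ] [ 434.9 -237.6   58. ] [array([ 433.6, -235. ,   54.9]), np.float64(0.7)]
dark [593.9  89.9  70. ] [594.2  90.4  70. ] [array([594. ,  90. ,  70.2]), np.float64(0.4)]
sockblock [653.9 108.4  85. ] [663.2  95.7  85. ] [array([659.9, 109.3,  72.7]), np.float64(4.9)]
cornBL [714.8 136.1  60. ]  
cornBR [ 656.9 -303.9   60. ]  
cornFL [509.4 157.2  60. ]  
cornFR [ 463.1 -280.2   60. ]
```

```bash
cat >> h.py <<'E'
X=np.array([.9935,-.1137]);Y=np.array([.1137,.9935]);YAW=-.114
P=np.array([619.,46.])
def eye(q): return P+90*(-np.cos(q-.06)*X+np.sin(q-.06)*Y)
def go(x,y,z,yaw,st=None):
    "travel (m) & twist from the present pose"
    st=st or state(); p=np.array(st['eef_pos']); w=st['tcp_rot'][2]
    d=np.array([x,y,z])-p
    tw=-(yaw-w)
    print('pos',p.round(1),'yaw',round(w,3),'travel',[round(v/1000,4) for v in (d[0]*np.cos(w)+d[1]*np.sin(w), d[0]*np.sin(w)-d[1]*np.cos(w), -d[2])],'twist',round(tw,3))
E
python3 - <<'E'
from h import *
c=snap('top');s=snap('side')
def crop(c,X,r,eq=True):
    u=proj(c,[X])[0].round().astype(int); f=c['frame'][u[1]-r:u[1]+r,u[0]-r:u[0]+r,::-1].astype(float)
    f=np.clip(255*(f/255)**.5 if eq else f,0,255).astype(np.uint8); print(u); return cv2.resize(f,(390,290),interpolation=cv2.INTER_CUBIC) if 0 else cv2.resize(f,(300,300),interpolation=cv2.INTER_CUBIC)
K1=np.hstack([crop(c,(433,-236,68),14),crop(s,(433,-236,68),14)])
K2=np.hstack([crop(c,(659,107,110),14),crop(s,(659,107,110),14)])
cv2.imwrite('pics/k.png',np.vstack([K1,K2]))
print('eye',eye(0),'lock',eye(.7))
go(433.3,-236,150,1.0)
E
```

```text
[337 193]
[221 276]
[249 130]
[325 200]
eye [529.13228704  50.85290449] lock [553.39170876 107.60607628]
pos [ 180.4 -598.4  214.6] yaw 0.293 travel [np.float64(0.3467), np.float64(-0.2739), np.float64(0.0646)] twist -0.707
```

View pics/k.png

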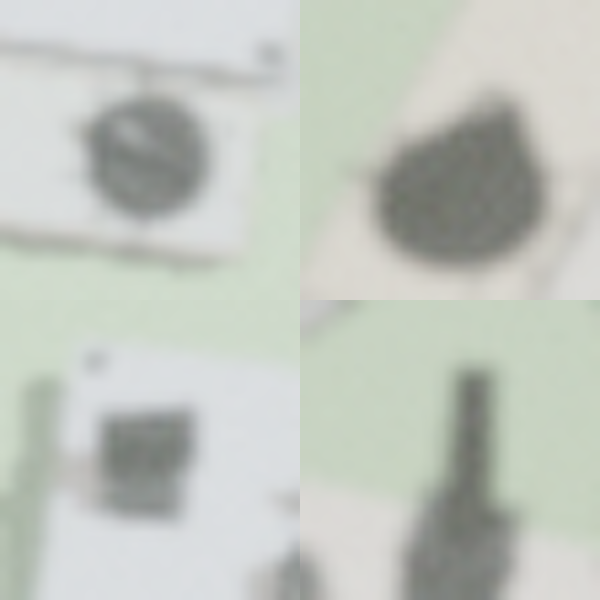

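The knob crop shows a light pointer mark on the bar at (125,128) in the top view, and at (190,100) within the side crop. The pin grip is thin along the shaker x (side crop) and wide along y (top crop, 100–195). I'll locate the pointer at z≈77.

```bash
python3 - <<'E'
from h import *
c=snap('top');s=snap('side')
a=onz(c,(334.2,190.5),77);b=onz(s,(224.3,270.9),77)
for p in(a,b,tri(c,(334.2,190.5),s,(224.3,270.9))[0]):
    d=p[:2]-[433.3,-236]; print(p.round(1),d.round(1),np.arctan2(d[1],d[0]))
# dark skirt/bar centroid & light edge orientation in top
f=cv2.cvtColor(c['frame'],cv2.COLOR_RGB2GRAY); print(f[185:202,328:346])
g=cv2.cvtColor(s['frame'],cv2.COLOR_RGB2GRAY); print(g[266:290,211:232])
# pin grip in top (dark)
print(f[118:136,240:256])
E
```

```text
[ 440.9 -222.5   77. ] [ 7.6 13.5] 1.0605116564497805
[ 439.  -222.7   77. ] [ 5.7 13.3] 1.1672726816424936
[ 440.  -222.7   77.6] [ 6.7 13.3] 1.1052515532376592
[[169 170 168 164 159 161 155 141 126 136 142 146 148 146 145 152 160 171]
 [187 186 185 179 173 175 168 154 137 143 151 157 156 149 137 132 137 144]
 [191 192 189 180 167 173 168 152 130 136 147 155 162 164 165 163 162 162]
 [191 189 189 176 156 142 126 107  93  93 103 123 148 171 184 184 182 183]
 [190 184 176 160 123  97  92  80  72  75  77  90 115 153 179 188 186 188]
 [185 170 148 118  87  88  99  94  80  71  74  74  87 121 158 178 182 187]
 [184 165 130  89  71  82  99 106  89  76  70  72  78 105 146 171 180 187]
 [188 177 144  92  66  67  81  87  87  81  75  73  74  89 128 169 186 189]
 [191 185 161 105  68  66  65  69  72  71  74  72  69  83 125 168 187 190]
 [189 183 160 107  72  70  72  63  63  65  68  69  69  84 127 168 187 191]
 [186 174 156 109  75  72  76  70  72  67  65  61  67  88 133 173 188 189]
 [191 184 173 138  92  74  75  76  74  74  68  65  74 101 151 183 188 187]
 [190 190 186 166 125  88  79  73  77 
[... 2981 characters left out ...]
 175 173 170 168 180 192 192]
 [147 176 188 182 158 142 138 135 123 118 116 116 124 160 186 192]
 [152 179 188 172 125  90  86  84  77  72  73  77  97 146 182 192]
 [155 181 188 169 114  73  70  70  75  70  73  72  93 143 185 191]
 [149 176 178 163 106  69  63  66  68  62  63  63  92 143 184 192]
 [143 154 157 139  96  68  63  60  56  61  60  65  96 146 183 192]
 [137 146 145 131  94  64  60  61  62  63  67  75 116 160 187 192]
 [140 146 145 134 103  79  71  67  74  73  80 101 140 179 190 193]
 [152 159 149 139 118  94  82  84  83  81  87 108 151 184 192 193]
 [172 174 154 137 113  90  84  85  85  89  88 113 153 187 193 192]
 [182 184 168 153 131 108  93  90  83  85  90 119 160 187 192 193]]
```

Knob pointer is at world angle ≈1.1 in both views, so q≈1.93. Moving to above the knob.

Emit:
drive_tool --targets '[{"jaw": 0.6,"travel": [0.3467,-0.2739,0.05],"twist": -0.807},{"jaw": 0.6,"travel": [0.3467,-0.2739,0.05],"twist": -0.807},{"jaw": 0.6,"travel": [0.3467,-0.2739,0.05],"twist": -0.807},{"jaw": 0.6,"travel": [0.3467,-0.2739,0.05],"twist": -0.807},{"jaw": 0.6,"travel": [0.3467,-0.2739,0.05],"twist": -0.807},{"jaw": 0.6,"travel": [0.3467,-0.2739,0.05],"twist": -0.807},{"jaw": 0.6,"travel": [0.3467,-0.2739,0.05],"twist": -0.807},{"jaw": 0.6,"travel": [0.3467,-0.2739,0.05],"twist": -0.807}]'

```text
t: 1.17
eef_pos: [370.8, -325.1, 177.2]
tcp_rot: [3.141, 0.0, 1.104]
ft_force: [1.2, -0.3, 0.2]
opening: 0.604
grip_force: 0.0
```

```bash
python3 - <<'E'
from h import *
go(433.3,-236,120,1.1)
E
```

```text
pos [ 370.8 -325.1  177.2] yaw 1.104 travel [np.float64(0.1077), np.float64(0.0157), np.float64(0.0572)] twist 0.004
```

Emit:
drive_tool --targets '[{"jaw": 0.5,"travel": [0.107,0.016,0.057],"twist": 0},{"jaw": 0.5,"travel": [0.107,0.016,0.057],"twist": 0},{"jaw": 0.5,"travel": [0.107,0.016,0.057],"twist": 0},{"jaw": 0.5,"travel": [0.107,0.016,0.057],"twist": 0},{"jaw": 0.5,"travel": [0.107,0.016,0.057],"twist": 0},{"jaw": 0.5,"travel": [0.107,0.016,0.057],"twist": 0},{"jaw": 0.5,"travel": [0.107,0.016,0.057],"twist": 0}]'

```text
t: 1.75
eef_pos: [432.7, -239.8, 120.8]
tcp_rot: [3.14, 0.0, 1.099]
ft_force: [-0.1, 0.0, 0.5]
opening: 0.502
grip_force: 0.0
```

```bash
python3 - <<'E'
from h import *
go(433.3,-236,61,1.1)
E
```

```text
pos [ 432.7 -239.8  120.8] yaw 1.099 travel [np.float64(0.0037), np.float64(-0.0012), np.float64(0.0598)] twist -0.001
```

Emit:
drive_tool --targets '[{"jaw": 0.5,"travel": [0.004,-0.001,0.03],"twist": 0},{"jaw": 0.5,"travel": [0.004,-0.001,0.059],"twist": 0},{"jaw": 0.5,"travel": [0.004,-0.001,0.059],"twist": 0},{"jaw": 0.08,"travel": [0.004,-0.001,0.059],"twist": 0},{"jaw": 0.08,"travel": [0.004,-0.001,0.059],"twist": 0},{"jaw": 0.08,"travel": [0.004,-0.001,0.059],"twist": 0},{"jaw": 0.08,"travel": [0.004,-0.001,0.059],"twist": 0},{"jaw": 0.08,"travel": [0.004,-0.001,0.059],"twist": 0}]'

```text
t: 2.42
eef_pos: [434.1, -235.1, 62.2]
tcp_rot: [3.14, 0.0, 1.1]
ft_force: [-0.5, -0.2, 0.3]
opening: 0.204
grip_force: 0.0
```

```bash
python3 - <<'E'
from h import *
s=state();print(s['eef_pos'],s['tcp_rot'],s['ft_force'],s['moment'],s['opening'],s['grip_force'])
E
```

```text
[ 434.0532153  -235.07343709   62.19648917] [3.13974293e+00 3.80632687e-04 1.09971218e+00] [-0.51362007 -0.19542248  0.25274379] [-0.07446076 -0.13888557 -0.04209819] 0.20416843246512725 0.0
```

Still closing; let it close and settle.

Emit:
drive_tool --targets '[{"jaw": 0.0,"travel": [0,0,0],"twist": 0},{"jaw": 0.0,"travel": [0,0,0],"twist": 0},{"jaw": 0.0,"travel": [0,0,0],"twist": 0},{"jaw": 0.0,"travel": [0,0,0],"twist": 0},{"jaw": 0.0,"travel": [0,0,0],"twist": 0}]'

```text
t: 2.83
eef_pos: [433.8, -234.8, 61.8]
tcp_rot: [3.141, 0.0, 1.1]
ft_force: [-1.5, -0.1, 7.7]
opening: 0.124
grip_force: 30.0
```

```bash
python3 - <<'E'
from h import *
s=state();print(s['eef_pos'],s['tcp_rot'],s['ft_force'],s['moment'],s['opening'],s['grip_force'])
E
```

```text
[ 433.82423123 -234.78770631   61.77121029] [3.14090253e+00 2.84556433e-04 1.10006502e+00] [-1.50195451 -0.06486119  7.65517251] [-0.00335826  0.28741674  0.03492534] 0.12417644425957171 29.998961985111237
```

Bar gripped (11.8 mm). Turning it anticlockwise.

Emit:
drive_tool --targets '[{"jaw": 0,"travel": [0,0,0],"twist": -0.11},{"jaw": 0,"travel": [0,0,0],"twist": -0.22},{"jaw": 0,"travel": [0,0,0],"twist": -0.33},{"jaw": 0,"travel": [0,0,0],"twist": -0.44},{"jaw": 0,"travel": [0,0,0],"twist": -0.55},{"jaw": 0,"travel": [0,0,0],"twist": -0.66},{"jaw": 0,"travel": [0,0,0],"twist": -0.77},{"jaw": 0,"travel": [0,0,0],"twist": -0.88}]'

```text
t: 3.5
eef_pos: [433.6, -234.8, 61.8]
tcp_rot: [-3.142, 0.0, 1.985]
ft_force: [-3.5, -0.4, 8.5]
opening: 0.126
grip_force: 30.0
```

Emit:
drive_tool --targets '[{"jaw": 0,"travel": [0,0,0],"twist": -0.11},{"jaw": 0,"travel": [0,0,0],"twist": -0.22},{"jaw": 0,"travel": [0,0,0],"twist": -0.33},{"jaw": 0,"travel": [0,0,0],"twist": -0.44},{"jaw": 0,"travel": [0,0,0],"twist": -0.55},{"jaw": 0,"travel": [0,0,0],"twist": -0.66},{"jaw": 0,"travel": [0,0,0],"twist": -0.77},{"jaw": 0,"travel": [0,0,0],"twist": -0.88}]'

```text
t: 4.17
eef_pos: [433.5, -234.9, 61.8]
tcp_rot: [-3.141, 0.0, 2.865]
ft_force: [-5.4, -3.5, 7.8]
opening: 0.124
grip_force: 30.0
```

```bash
python3 - <<'E'
from h import *
s=state();print(s['eef_pos'],s['tcp_rot'],s['ft_force'],s['moment'],s['opening'],s['grip_force'])
E
```

```text
[ 433.48217214 -234.90062242   61.75975425] [-3.14106684e+00  3.36988480e-05  2.86545864e+00] [-5.44020854 -3.48686307  7.82303123] [-0.32173958  0.69150814 -0.01476386] 0.12424744084134123 30.003916919231415
```

Emit:
drive_tool --targets '[{"jaw": 0,"travel": [0,0,0],"twist": -0.06},{"jaw": 0,"travel": [0,0,0],"twist": -0.12},{"jaw": 0,"travel": [0,0,0],"twist": -0.15},{"jaw": 0,"travel": [0,0,0],"twist": -0.17},{"jaw": 0,"travel": [0,0,0],"twist": -0.19},{"jaw": 0,"travel": [0,0,0],"twist": -0.2}]'

```text
t: 4.67
eef_pos: [433.5, -234.9, 61.8]
tcp_rot: [-3.141, 0.0, 3.06]
ft_force: [-5.2, -3.1, 7.6]
opening: 0.129
grip_force: 30.3
```

```bash
python3 - <<'E'
from h import *
s=state();print(s['eef_pos'],s['tcp_rot'],s['ft_force'],s['moment'],s['opening'],s['grip_force'])
E
```

```text
[ 433.49970271 -234.92618852   61.75321783] [-3.14124144e+00  3.77927612e-05  3.06013609e+00] [-5.16708234 -3.05296096  7.5604549 ] [-0.32502397  0.7626064  -0.53940701] 0.12854590948768332 30.258548855781555
```

Moment jumped to −0.54 N·m at yaw 3.06, so it is on the off stop. Releasing and lifting.

Emit:
drive_tool --targets '[{"jaw": 0.4,"travel": [0,0,0],"twist": 0},{"jaw": 0.4,"travel": [0,0,0],"twist": 0},{"jaw": 0.4,"travel": [0,0,0],"twist": 0},{"jaw": 0.4,"travel": [0,0,-0.03],"twist": 0},{"jaw": 0.4,"travel": [0,0,-0.07],"twist": 0},{"jaw": 0.4,"travel": [0,0,-0.11],"twist": 0},{"jaw": 0.4,"travel": [0,0,-0.11],"twist": 0},{"jaw": 0.4,"travel": [0,0,-0.11],"twist": 0}]'

```text
t: 5.33
eef_pos: [434.4, -235.0, 173.0]
tcp_rot: [-3.139, 0.004, 3.06]
ft_force: [0.1, -0.2, -1.2]
opening: 0.393
grip_force: 0.0
```

```bash
python3 - <<'E'
from h import *
go(659,107.5,172,1.67)
E
```

```text
pos [ 434.4 -235.   173. ] yaw 3.06 travel [np.float64(-0.1959), np.float64(0.3597), np.float64(0.001)] twist 1.39
```

Emit:
drive_tool --targets '[{"jaw": 0.4,"travel": [-0.196,0.36,0],"twist": 1.39},{"jaw": 0.4,"travel": [-0.196,0.36,0],"twist": 1.39},{"jaw": 0.4,"travel": [-0.196,0.36,0],"twist": 1.39},{"jaw": 0.4,"travel": [-0.196,0.36,0],"twist": 1.39},{"jaw": 0.4,"travel": [-0.196,0.36,0],"twist": 1.39},{"jaw": 0.4,"travel": [-0.196,0.36,0],"twist": 1.39},{"jaw": 0.4,"travel": [-0.196,0.36,0],"twist": 1.39},{"jaw": 0.4,"travel": [-0.196,0.36,0],"twist": 1.39}]'

```text
t: 6.0
eef_pos: [601.1, 21.4, 169.4]
tcp_rot: [-3.139, -0.001, 2.14]
ft_force: [0.8, -0.8, 0.6]
opening: 0.404
grip_force: 0.0
```

```bash
python3 - <<'E'
from h import *
go(659,107.5,172,1.67)
E
```

```text
pos [601.1  21.4 169.4] yaw 2.14 travel [np.float64(0.0413), np.float64(0.0952), np.float64(-0.0026)] twist 0.47
```

Emit:
drive_tool --targets '[{"jaw": 0.4,"travel": [0.041,0.095,-0.003],"twist": 0.47},{"jaw": 0.4,"travel": [0.041,0.095,-0.003],"twist": 0.47},{"jaw": 0.4,"travel": [0.041,0.095,-0.003],"twist": 0.47},{"jaw": 0.4,"travel": [0.041,0.095,-0.003],"twist": 0.47},{"jaw": 0.4,"travel": [0.041,0.095,-0.003],"twist": 0.47},{"jaw": 0.4,"travel": [0.041,0.095,-0.003],"twist": 0.47},{"jaw": 0.4,"travel": [0.041,0.095,-0.003],"twist": 0.47}]'

```text
t: 6.58
eef_pos: [657.8, 104.9, 173.2]
tcp_rot: [-3.14, 0.0, 1.679]
ft_force: [-0.0, -0.5, 0.8]
opening: 0.396
grip_force: 0.0
```

```bash
python3 - <<'E'
from h import *
go(659,107.5,95,1.67)
s=snap('side');f=s['frame'][:,:,::-1]
a=cv2.resize(f[160:230,290:360],(500,500),interpolation=cv2.INTER_CUBIC);b=cv2.resize(f[255:295,200:240],(300,300),interpolation=cv2.INTER_CUBIC)
o=np.zeros((500,800,3),np.uint8);o[:,:500]=a;o[:300,500:]=np.clip(255*(b/255.)**.5,0,255);cv2.imwrite('pics/p2.png',o)
E
```

```text
pos [657.8 104.9 173.2] yaw 1.679 travel [np.float64(0.0024), np.float64(0.0015), np.float64(0.0782)] twist 0.009
```

View pics/p2.png

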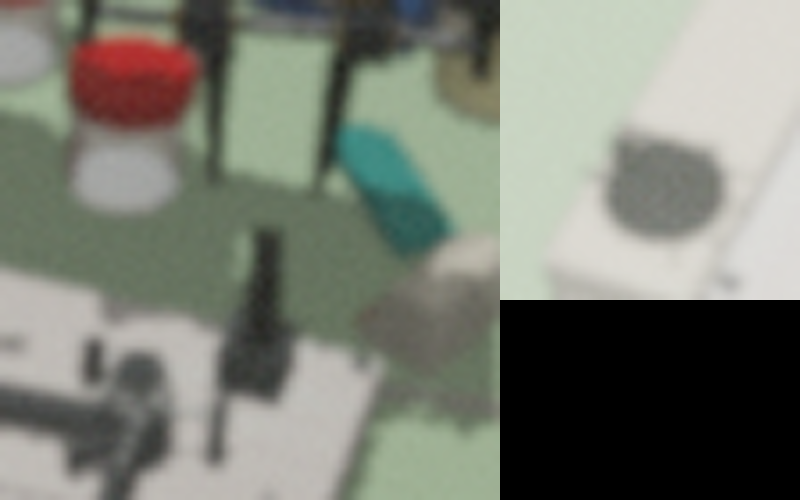

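The knob bar now lies along x (pointer at the left edge), and the fingers straddle the pin (midpoint x≈270, pin top (267,235)). Descending and gripping.

Emit:
drive_tool --targets '[{"jaw": 0.4,"travel": [0.002,0.0015,0.03],"twist": 0},{"jaw": 0.4,"travel": [0.002,0.0015,0.06],"twist": 0},{"jaw": 0.4,"travel": [0.002,0.0015,0.078],"twist": 0},{"jaw": 0.4,"travel": [0.002,0.0015,0.078],"twist": 0},{"jaw": 0,"travel": [0.002,0.0015,0.078],"twist": 0},{"jaw": 0,"travel": [0.002,0.0015,0.078],"twist": 0},{"jaw": 0,"travel": [0.002,0.0015,0.078],"twist": 0},{"jaw": 0,"travel": [0.002,0.0015,0.078],"twist": 0}]'

```text
t: 7.3
eef_pos: [660.2, 107.6, 97.6]
tcp_rot: [3.139, 0.0, 1.676]
ft_force: [0.1, -0.3, -0.4]
opening: 0.178
grip_force: 0.2
```

Emit:
drive_tool --targets '[{"jaw": 0,"travel": [0,0,0],"twist": 0},{"jaw": 0,"travel": [0,0,0],"twist": 0},{"jaw": 0,"travel": [0,0,0],"twist": 0},{"jaw": 0,"travel": [0,0,0],"twist": 0},{"jaw": 0,"travel": [0,0,0],"twist": 0}]'

```text
t: 7.72
eef_pos: [660.2, 107.7, 97.5]
tcp_rot: [3.14, 0.0, 1.677]
ft_force: [-0.3, -0.6, 6.3]
opening: 0.148
grip_force: 30.0
```

```bash
python3 - <<'E'
from h import *
s=state();print(s['eef_pos'],s['tcp_rot'],s['ft_force'],s['moment'],s['opening'],s['grip_force'])
E
```

```text
[660.19453428 107.66221738  97.50488317] [3.13951692e+00 3.53387081e-04 1.67650087e+00] [-0.27453157 -0.63128836  6.34460105] [-0.16389317  0.04510272 -0.01863374] 0.14830366818521934 30.001071989536285
```

Pin gripped (14.1 mm). Foot = TCP z − 56.5. Lifting, then moving over the eye.

Emit:
drive_tool --targets '[{"jaw": 0,"travel": [0,0,-0.015],"twist": 0},{"jaw": 0,"travel": [0,0,-0.03],"twist": 0},{"jaw": 0,"travel": [0,0,-0.045],"twist": 0},{"jaw": 0,"travel": [0,0,-0.06],"twist": 0},{"jaw": 0,"travel": [0,0,-0.065],"twist": 0},{"jaw": 0,"travel": [0,0,-0.065],"twist": 0},{"jaw": 0,"travel": [0,0,-0.065],"twist": 0}]'

```text
t: 8.3
eef_pos: [659.4, 107.7, 160.8]
tcp_rot: [-3.141, 0.0, 1.676]
ft_force: [0.6, -0.7, -1.2]
opening: 0.146
grip_force: 30.0
```

```bash
python3 - <<'E'
from h import *
go(528.8,51.2,162,1.676)
print(state()['ft_force'])
E
```

```text
pos [659.4 107.7 160.8] yaw 1.676 travel [np.float64(-0.0424), np.float64(-0.1358), np.float64(-0.0012)] twist 0.0
[ 0.57799844 -0.703174   -1.23750455]
```

Emit:
drive_tool --targets '[{"jaw": 0,"travel": [-0.009,-0.03,0],"twist": 0},{"jaw": 0,"travel": [-0.019,-0.06,0],"twist": 0},{"jaw": 0,"travel": [-0.028,-0.09,0],"twist": 0},{"jaw": 0,"travel": [-0.038,-0.12,0],"twist": 0},{"jaw": 0,"travel": [-0.0424,-0.1358,0],"twist": 0},{"jaw": 0,"travel": [-0.0424,-0.1358,0],"twist": 0},{"jaw": 0,"travel": [-0.0424,-0.1358,0],"twist": 0},{"jaw": 0,"travel": [-0.0424,-0.1358,0],"twist": 0}]'

```text
t: 8.97
eef_pos: [529.7, 51.3, 160.8]
tcp_rot: [3.142, 0.0, 1.676]
ft_force: [-0.6, 0.1, -0.9]
opening: 0.148
grip_force: 30.0
```

```bash
python3 - <<'E'
from h import *
go(528.8,51.2,143,1.676)
s=snap('side');c=snap('top')
u=proj(s,[(529,51,95)])[0].round().astype(int);f=s['frame'][:,:,::-1]
a=cv2.resize(f[u[1]-30:u[1]+30,u[0]-30:u[0]+30],(600,600),interpolation=cv2.INTER_CUBIC);print(u)
cv2.imwrite('pics/e.png',a)
print(proj(s,[(529,51,85),(528.8,51.2,104),(528.8,51.2,154)]))
E
```

```text
pos [529.7  51.3 160.8] yaw 1.676 travel [np.float64(-0.0), np.float64(-0.0009), np.float64(0.0178)] twist 0.0
[280 209]
[[279.66595952 211.05552843]
 [279.80286112 206.16626732]
 [280.30760966 193.0687917 ]]
```

View pics/e.png

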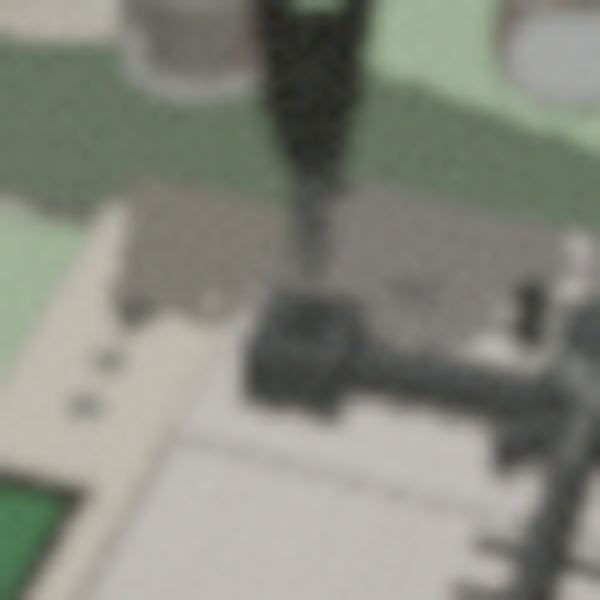

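The pin shank at (314,270) hangs about 0.7 px right of the eye hole at (306,325). I'll correct by −1.8 mm in x and lower into the mouth.

Emit:
drive_tool --targets '[{"jaw": 0,"travel": [0,-0.0018,0],"twist": 0},{"jaw": 0,"travel": [0,-0.0018,0.006],"twist": 0},{"jaw": 0,"travel": [0,-0.0018,0.012],"twist": 0},{"jaw": 0,"travel": [0,-0.0018,0.018],"twist": 0},{"jaw": 0,"travel": [0,-0.0018,0.021],"twist": 0},{"jaw": 0,"travel": [0,-0.0018,0.024],"twist": 0},{"jaw": 0,"travel": [0,-0.0018,0.024],"twist": 0}]'

```text
t: 9.65
eef_pos: [527.6, 50.9, 136.7]
tcp_rot: [3.141, 0.0, 1.676]
ft_force: [0.7, -0.8, -0.3]
opening: 0.146
grip_force: 30.0
```

```bash
python3 - <<'E'
from h import *
s=state();print(s['eef_pos'],s['tcp_rot'],s['ft_force'],s['moment'],s['opening'],s['grip_force'])
E
```

```text
[527.55213873  50.92403181 136.70373771] [3.14136039e+00 2.98916372e-04 1.67635024e+00] [ 0.67600856 -0.76216648 -0.31698226] [-0.16537845 -0.36616946 -0.01117717] 0.14634700350927465 29.999968707561493
```

Emit:
drive_tool --targets '[{"jaw": 0,"travel": [0,0,0.004],"twist": 0},{"jaw": 0,"travel": [0,0,0.008],"twist": 0},{"jaw": 0,"travel": [0,0,0.011],"twist": 0},{"jaw": 0,"travel": [0,0,0.0135],"twist": 0},{"jaw": 0,"travel": [0,0,0.0135],"twist": 0},{"jaw": 0,"travel": [0,0,0.0135],"twist": 0}]'

```text
t: 10.15
eef_pos: [527.8, 50.8, 123.3]
tcp_rot: [3.141, 0.0, 1.676]
ft_force: [5.1, -3.7, -4.2]
opening: 0.149
grip_force: 30.0
```

```bash
python3 - <<'E'
from h import *
s=state();print(s['eef_pos'],s['tcp_rot'],s['ft_force'],s['moment'],s['opening'],s['grip_force'])
for q in np.linspace(0,.7,8):
    e=eye(q); w=s['tcp_rot'][2]; d=e-eye(0); print(round(q,2),e.round(1),'travel',np.round([d[0]*np.cos(w)+d[1]*np.sin(w), d[0]*np.sin(w)-d[1]*np.cos(w)],1))
E
```

```text
[527.82659916  50.82621073 123.29543909] [3.14052503e+00 4.63347872e-04 1.67628436e+00] [ 5.14807548 -3.67164844 -4.23869221] [-0.71367365 -1.38778553 -0.05051335] 0.14908591601898794 30.000903010368347
0.0 [529.1  50.9] travel [0. 0.]
0.1 [530.1  59.8] travel [8.8 1.9]
0.2 [531.9  68.6] travel [17.4  4.6]
0.3 [534.6  77.2] travel [25.6  8.2]
0.4 [538.1  85.5] travel [33.5 12.6]
0.5 [542.5  93.3] travel [40.9 17.7]
0.6 [547.6 100.7] travel [47.7 23.6]
0.7 [553.4 107.6] travel [53.9 30.1]
```

Pin is in the eye, and the spring force shows it is touching. Swinging the arm open along the arc.

Emit:
drive_tool --targets '[{"jaw": 0,"travel": [0,0.0013,0],"twist": 0},{"jaw": 0,"travel": [0.0088,0.0032,0],"twist": 0},{"jaw": 0,"travel": [0.0174,0.0059,0],"twist": 0},{"jaw": 0,"travel": [0.0256,0.0095,0],"twist": 0},{"jaw": 0,"travel": [0.0335,0.0139,0],"twist": 0},{"jaw": 0,"travel": [0.0335,0.0139,0],"twist": 0}]'

```text
t: 10.65
eef_pos: [537.0, 86.4, 123.3]
tcp_rot: [-3.139, 0.0, 1.677]
ft_force: [-2.3, -5.7, 1.1]
opening: 0.146
grip_force: 30.0
```

```bash
python3 - <<'E'
from h import *
s=state();print(s['eef_pos'],s['tcp_rot'],s['ft_force'],s['moment'],s['opening'],s['grip_force'])
print(X@s['ft_force'][:2],(s['ft_force'][:2])@((s['eef_pos'][:2]-P)/90))
E
```

```text
[536.9911253   86.36269497 123.26953464] [-3.13927339e+00  4.63441906e-04  1.67721085e+00] [-2.33931653 -5.68190794  1.09846669] [-1.41981338  0.12012837 -0.01632841] 0.14610545522345175 30.000491738319397
-1.6780780444848244 -0.41658222720638743
```

Emit:
drive_tool --targets '[{"jaw": 0,"travel": [0.0063,0.0062,0],"twist": 0},{"jaw": 0,"travel": [0.0131,0.012,0],"twist": 0},{"jaw": 0,"travel": [0.017,0.0165,0],"twist": 0},{"jaw": 0,"travel": [0.0189,0.0193,0],"twist": 0},{"jaw": 0,"travel": [0.0189,0.0193,0],"twist": 0},{"jaw": 0,"travel": [0.0189,0.0193,0],"twist": 0}]'

```text
t: 11.15
eef_pos: [551.7, 106.6, 122.7]
tcp_rot: [-3.134, -0.0, 1.677]
ft_force: [-8.9, -2.1, 3.6]
opening: 0.147
grip_force: 30.0
```

```bash
python3 - <<'E'
from h import *
s=state();print(s['eef_pos'],s['tcp_rot'],s['ft_force'],s['moment'],s['opening'],s['grip_force'])
print((s['ft_force'][:2])@((s['eef_pos'][:2]-P)/90))
go(554.2,107.2,106,1.677)
E
```

```text
[551.65035636 106.61595248 122.74552711] [-3.13397547e+00 -4.65427099e-04  1.67655161e+00] [-8.87466504 -2.07289807  3.62067662] [-0.4639414   2.01502224 -0.03489447] 0.14670204448885907 30.00763714313507
5.245053742968829
pos [551.7 106.6 122.7] yaw 1.677 travel [np.float64(0.0003), np.float64(0.0026), np.float64(0.0167)] twist -0.0
```

Emit:
drive_tool --targets '[{"jaw": 0,"travel": [0.0014,0.001,0],"twist": 0},{"jaw": 0,"travel": [0.0014,0.001,0],"twist": 0},{"jaw": 0,"travel": [0.0014,0.001,0],"twist": 0},{"jaw": 0,"travel": [0.0014,0.001,0],"twist": 0}]'

```text
t: 11.48
eef_pos: [552.6, 107.8, 122.7]
tcp_rot: [-3.134, -0.0, 1.676]
ft_force: [-8.4, -3.2, 1.7]
opening: 0.143
grip_force: 30.0
```

```bash
python3 - <<'E'
from h import *
s=state();print(s['eef_pos'],s['tcp_rot'],s['ft_force'],s['moment'],s['opening'],s['grip_force'])
s=snap('side');f=s['frame'][:,:,::-1]
u=proj(s,[(553,107,80)])[0].round().astype(int)
cv2.imwrite('pics/l.png',cv2.resize(f[u[1]-25:u[1]+25,u[0]-25:u[0]+35],(720,600),interpolation=cv2.INTER_CUBIC));print(u,proj(s,[(553,107.8,60),(553,107.8,85),(618.3,46.5,110)]))
E
```

```text
[552.55074091 107.83007198 122.69544015] [-3.13420766e+00 -2.48887111e-04  1.67635035e+00] [-8.38528173 -3.18805566  1.70506655] [-0.70100276  1.77730775 -0.09269929] 0.1430056329671927 30.00489056110382
[291 203] [[290.75643365 207.34513264]
 [291.10341723 201.15109169]
 [308.81130765 210.38996466]]
```

View pics/l.png

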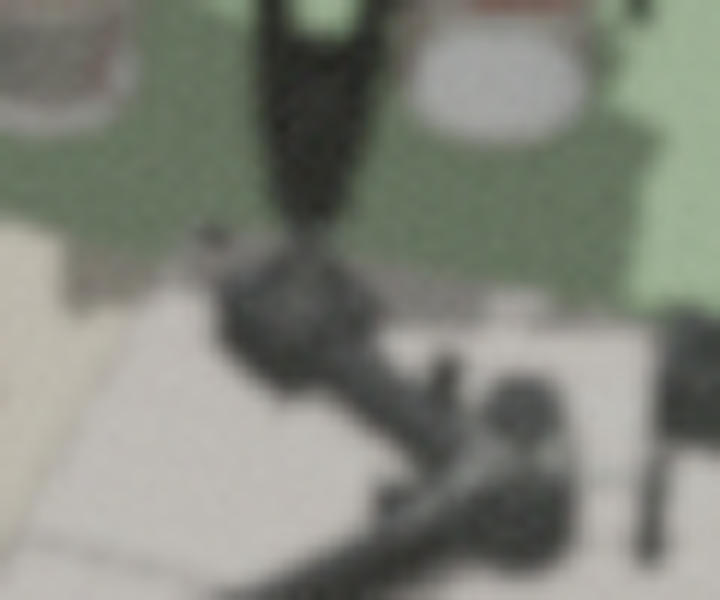

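The eye block is at (300,310), over where the lock hole should be, and the pin is in it. Lowering gently.

Emit:
drive_tool --targets '[{"jaw": 0,"travel": [0,0,0.003],"twist": 0},{"jaw": 0,"travel": [0,0,0.006],"twist": 0},{"jaw": 0,"travel": [0,0,0.008],"twist": 0},{"jaw": 0,"travel": [0,0,0.01],"twist": 0},{"jaw": 0,"travel": [0,0,0.01],"twist": 0}]'

```text
t: 11.95
eef_pos: [552.9, 108.2, 112.8]
tcp_rot: [-3.135, -0.001, 1.676]
ft_force: [-6.0, 0.7, 0.6]
opening: 0.145
grip_force: 30.0
```

```bash
python3 - <<'E'
from h import *
s=state();print(s['eef_pos'],s['tcp_rot'],s['ft_force'],s['moment'],s['opening'],s['grip_force'])
E
```

```text
[552.8830366  108.21877345 112.75097906] [-3.13532388e+00 -9.15339661e-04  1.67597901e+00] [-6.02845229  0.65838379  0.59351464] [ 0.06456883  1.40980131 -0.02482745] 0.145415389687753 30.000035762786865
```

Foot is in the lock hole with no vertical load. Lowering fully.

Emit:
drive_tool --targets '[{"jaw": 0,"travel": [0,0,0.004],"twist": 0},{"jaw": 0,"travel": [0,0,0.008],"twist": 0},{"jaw": 0,"travel": [0,0,0.012],"twist": 0},{"jaw": 0,"travel": [0,0,0.0145],"twist": 0},{"jaw": 0,"travel": [0,0,0.0145],"twist": 0}]'

```text
t: 12.37
eef_pos: [553.5, 108.8, 98.4]
tcp_rot: [-3.137, -0.002, 1.676]
ft_force: [-5.1, 4.6, -0.9]
opening: 0.143
grip_force: 30.0
```

```bash
python3 - <<'E'
from h import *
s=state();print(s['eef_pos'],s['tcp_rot'],s['ft_force'],s['moment'],s['opening'],s['grip_force'])
E
```

```text
[553.45744356 108.78653602  98.44220314] [-3.13709351e+00 -1.62190690e-03  1.67573842e+00] [-5.10889085  4.60440788 -0.92047193] [ 1.12247984  0.87833565 -0.00860081] 0.14286856493029937 29.997759461402893
```

Pin seated (foot ≈ 42). Releasing and retreating, then measuring cups and fence.

Emit:
drive_tool --targets '[{"jaw": 0.4,"travel": [0,0,0],"twist": 0},{"jaw": 0.4,"travel": [0,0,0],"twist": 0},{"jaw": 0.4,"travel": [0,0,0],"twist": 0},{"jaw": 0.4,"travel": [0,0,-0.02],"twist": 0},{"jaw": 0.9,"travel": [0,0,-0.06],"twist": 0},{"jaw": 0.9,"travel": [0,0,-0.1],"twist": 0},{"jaw": 0.9,"travel": [0.09,-0.04,-0.1],"twist": 0},{"jaw": 0.9,"travel": [0.09,-0.04,-0.1],"twist": 0}]'

```text
t: 13.03
eef_pos: [515.1, 180.1, 201.4]
tcp_rot: [3.136, -0.001, 1.672]
ft_force: [0.7, 1.4, -1.8]
opening: 0.626
grip_force: 0.0
```

```bash
cat >> h.py <<'E'
def caps(c,z):
    hsv=cv2.cvtColor(c['frame'],cv2.COLOR_RGB2HSV)
    m=cv2.inRange(hsv,(0,130,70),(7,255,255))|cv2.inRange(hsv,(172,130,70),(180,255,255))
    k,l,st,ce=cv2.connectedComponentsWithStats(m)
    return [(st[i].tolist(),ce[i].round(1),onz(c,ce[i],z).round(1)[:2]) for i in range(1,k) if 50<st[i,4]<400]
E
python3 - <<'E'
from h import *
s=state();print(s['eef_pos'],s['tcp_rot'],s['opening'])
c=snap('top');sd=snap('side')
for n,k,z in(('top',c,70),('side',sd,66)):
    for r in caps(k,z): print(n,*r)
f=c['frame'][:,:,::-1];g=sd['frame'][:,:,::-1]
o=np.hstack([cv2.resize(f[112:212,228:363],(432,320),interpolation=cv2.INTER_CUBIC),cv2.resize(g[185:325,200:350],(343,320),interpolation=cv2.INTER_CUBIC)])
cv2.imwrite('pics/r.png',o)
# fence line candidates
for a in [(285,95),(745,155),(728,190)]: print('fence top t1',onz(c,T1(*a),88).round(1))
for b in [(543,195),(415,540),(340,520)]: print('fence s1',onz(sd,S1(*b),88).round(1),onz(sd,S1(*b),60).round(1))
E
```

```text
[515.07571878 180.10055942 201.40760522] [ 3.13644317e+00 -6.56049491e-04  1.67249502e+00] 0.6259672305473558
top [225, 76, 19, 8, 60] [232.9  79.3] [873.8 175.1]
top [245, 81, 27, 8, 87] [257.9  84.4] [855.9  76.1]
top [187, 146, 14, 16, 178] [193.5 153.6] [569.4 315. ]
top [161, 166, 16, 16, 187] [168.3 173.4] [489.6 406.8]
top [193, 180, 13, 15, 154] [199.1 186.8] [441.4 287.5]
side [388, 130, 51, 17, 287] [412.  140.7] [919.4 613.2]
side [284, 149, 15, 11, 123] [290.6 153.5] [490.8 406. ]
side [262, 165, 16, 11, 139] [269.5 170.3] [441.6 282. ]
side [300, 166, 17, 11, 148] [308.  170.8] [571.5 313.5]
side [377, 187, 17, 37, 168] [384.5 204.7] [839.3 189.7]
side [386, 217, 28, 13, 57] [402.  225.2] [896.  102.5]
side [358, 300, 13, 13, 132] [363.8 306.2] [ 811.3 -239.4]
side [305, 338, 14, 11, 59] [311.7 343.3] [ 703. -381.]
fence top t1 [676.3   3.8  88. ]
fence top t1 [ 645.5 -294.1   88. ]
fence top t1 [ 621.9 -282.9   88. ]
fence s1 [681.7  -3.3  88. ] [679.5  28.5  60. ]
fence s1 [ 653.8 -315.1   88. ] [ 650.9 -292.4   60. ]
fence s1 [ 609.3 -311.9   88. ] [ 605. -289.   60.]
```

View pics/r.png

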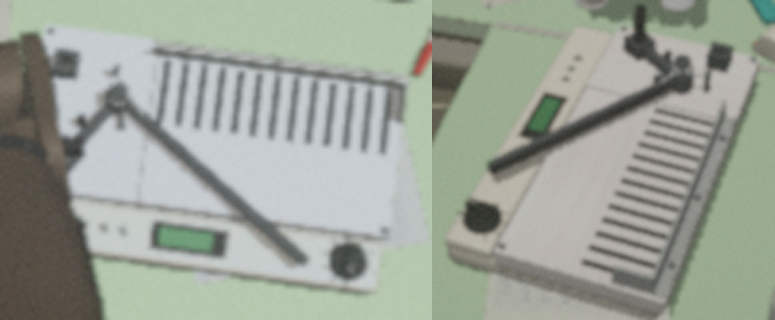

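The arm is pinned open (pin at (640,25) in the right panel), the bay is clear and the three cups are unmoved. Next I fetch cup A at (570,314).

```bash
cat >> h.py <<'E'
P=np.array([618.5,46.4])
def S(x,y): return P+x*X+y*Y   # shaker axes about the pivot
E
python3 - <<'E'
from h import *
go(570,314.2,130,1.457)
for y in(-259,-185,-111): print(S(30,y))
E
```

```text
pos [511.7 183.6 199.9] yaw 1.679 travel [np.float64(0.1235), np.float64(0.0721), np.float64(0.0699)] twist 0.222
[ 618.8567 -214.3275]
[ 627.2705 -140.8085]
[635.6843 -67.2895]
```

Emit:
drive_tool --targets '[{"jaw": 0.95,"travel": [0.1235,0.0721,0.07],"twist": 0.222},{"jaw": 0.95,"travel": [0.1235,0.0721,0.07],"twist": 0.222},{"jaw": 0.95,"travel": [0.1235,0.0721,0.07],"twist": 0.222},{"jaw": 0.95,"travel": [0.1235,0.0721,0.07],"twist": 0.222},{"jaw": 0.95,"travel": [0.1235,0.0721,0.07],"twist": 0.222},{"jaw": 0.95,"travel": [0.1235,0.0721,0.07],"twist": 0.222},{"jaw": 0.95,"travel": [0.1235,0.0721,0.07],"twist": 0.222}]'

```text
t: 13.72
eef_pos: [572.6, 310.1, 129.0]
tcp_rot: [-3.141, 0.0, 1.454]
ft_force: [0.5, 0.3, -0.9]
opening: 0.95
grip_force: 0.0
```

```bash
python3 - <<'E'
from h import *
go(570,314.2,46,1.457); print(state()['opening'])
for r in caps(snap('side'),66): print(*r)
E
```

```text
pos [572.6 310.1 129. ] yaw 1.454 travel [np.float64(0.0038), np.float64(-0.0031), np.float64(0.083)] twist -0.003
0.9502281695843302
[388, 130, 51, 17, 288] [411.7 140.6] [918.6 613.5]
[283, 149, 16, 11, 112] [290.4 154.2] [491.  401.3]
[262, 165, 17, 12, 159] [269.8 170.1] [442.5 283.5]
[299, 165, 18, 12, 174] [307.7 170.7] [570.6 313.4]
[377, 187, 38, 44, 225] [389.8 210.2] [857.2 165.9]
[358, 300, 13, 13, 135] [363.7 306.3] [ 811.3 -239.5]
[305, 338, 14, 11, 58] [311.8 343.4] [ 703.3 -381.1]
```

Emit:
drive_tool --targets '[{"jaw": 0.95,"travel": [0.0038,-0.0025,0.03],"twist": 0},{"jaw": 0.95,"travel": [0.0038,-0.0025,0.06],"twist": 0},{"jaw": 0.95,"travel": [0.0038,-0.0025,0.083],"twist": 0},{"jaw": 0.95,"travel": [0.0038,-0.0025,0.083],"twist": 0},{"jaw": 0.6,"travel": [0.0038,-0.0025,0.083],"twist": 0},{"jaw": 0.5,"travel": [0.0038,-0.0025,0.083],"twist": 0},{"jaw": 0.5,"travel": [0.0038,-0.0025,0.083],"twist": 0},{"jaw": 0.5,"travel": [0.0038,-0.0025,0.083],"twist": 0}]'

```text
t: 14.43
eef_pos: [571.3, 314.9, 48.0]
tcp_rot: [3.139, -0.001, 1.454]
ft_force: [0.2, 0.5, 0.6]
opening: 0.726
grip_force: 0.0
```

Emit:
drive_tool --targets '[{"jaw": 0.5,"travel": [0,0,0],"twist": 0},{"jaw": 0.5,"travel": [0,0,0],"twist": 0},{"jaw": 0.5,"travel": [0,0,0],"twist": 0}]'

```text
t: 14.68
eef_pos: [571.1, 315.0, 47.5]
tcp_rot: [3.14, -0.001, 1.454]
ft_force: [-1.5, -1.0, 6.3]
opening: 0.67
grip_force: 30.0
```

```bash
python3 - <<'E'
from h import *
s=state();print(s['eef_pos'],s['ft_force'],s['moment'],s['opening'],s['grip_force'])
x,y=S(30,-259);go(x,y,46,1.457)
E
```

```text
[571.09285678 314.9504766   47.53501864] [-1.46162903 -0.99977016  6.2728684 ] [-0.2153838   0.04379986 -0.04046202] 0.6695311450480448 30.001345394994132
pos [571.1 315.   47.5] yaw 1.454 travel [np.float64(-0.5202), np.float64(0.1089), np.float64(0.0015)] twist -0.003
```

Emit:
drive_tool --targets '[{"jaw": 0.5,"travel": [0,0,-0.03],"twist": 0},{"jaw": 0.5,"travel": [0,0,-0.07],"twist": 0},{"jaw": 0.5,"travel": [0,0,-0.11],"twist": 0},{"jaw": 0.5,"travel": [0,0,-0.15],"twist": 0},{"jaw": 0.5,"travel": [-0.03,0.006,-0.155],"twist": 0},{"jaw": 0.5,"travel": [-0.06,0.012,-0.155],"twist": 0},{"jaw": 0.5,"travel": [-0.09,0.019,-0.155],"twist": 0},{"jaw": 0.5,"travel": [-0.12,0.025,-0.155],"twist": 0}]'

```text
t: 15.35
eef_pos: [581.3, 191.6, 201.8]
tcp_rot: [3.141, -0.0, 1.455]
ft_force: [1.7, -0.6, -1.2]
opening: 0.667
grip_force: 30.0
```

Emit:
drive_tool --targets '[{"jaw": 0.5,"travel": [-0.035,0.0073,0],"twist": 0},{"jaw": 0.5,"travel": [-0.07,0.0147,0],"twist": 0},{"jaw": 0.5,"travel": [-0.105,0.022,0],"twist": 0},{"jaw": 0.5,"travel": [-0.14,0.0294,0],"twist": 0},{"jaw": 0.5,"travel": [-0.175,0.0367,0],"twist": 0},{"jaw": 0.5,"travel": [-0.21,0.044,0],"twist": 0},{"jaw": 0.5,"travel": [-0.245,0.0513,0],"twist": 0},{"jaw": 0.5,"travel": [-0.28,0.0587,0],"twist": 0}]'

```text
t: 16.02
eef_pos: [607.0, -94.0, 201.6]
tcp_rot: [3.141, 0.0, 1.454]
ft_force: [0.9, 0.2, -2.5]
opening: 0.669
grip_force: 30.0
```

Emit:
drive_tool --targets '[{"jaw": 0.5,"travel": [-0.035,0.0073,0],"twist": 0},{"jaw": 0.5,"travel": [-0.07,0.0147,0],"twist": 0},{"jaw": 0.5,"travel": [-0.1,0.021,0],"twist": 0},{"jaw": 0.5,"travel": [-0.12,0.0252,0],"twist": 0},{"jaw": 0.5,"travel": [-0.12,0.0252,0],"twist": 0},{"jaw": 0.5,"travel": [-0.12,0.0252,0],"twist": 0},{"jaw": 0.5,"travel": [-0.12,0.0252,0],"twist": 0}]'

```text
t: 16.6
eef_pos: [618.1, -213.7, 201.2]
tcp_rot: [-3.141, -0.0, 1.454]
ft_force: [-0.3, 0.2, -0.4]
opening: 0.669
grip_force: 30.0
```

```bash
python3 - <<'E'
from h import *
s=state();print(s['eef_pos'],s['ft_force'],s['opening'],s['grip_force'])
x,y=S(28,-259);go(x,y,110,1.457)
c=snap('top');f=c['frame'][:,:,::-1];g=snap('side')
for n,k,z in(('top',c,70),('side',g,66)):
    for r in caps(k,z): print(n,*r)
E
```

```text
[ 618.07370571 -213.68513853  201.18516703] [-0.29207884  0.23919601 -0.42123731] 0.6694333629915322 29.999812082754715
pos [ 618.1 -213.7  201.2] yaw 1.454 travel [np.float64(-0.0006), np.float64(-0.0011), np.float64(0.0912)] twist -0.003
top [241, 80, 30, 9, 84] [255.3  83.7] [858.2  86.7]
top [161, 166, 16, 16, 189] [168.5 173.5] [489.3 406. ]
top [193, 181, 15, 14, 162] [199.8 187.3] [439.4 285. ]
side [388, 129, 51, 18, 283] [411.8 140.5] [918.7 614.4]
side [377, 187, 17, 36, 126] [384.2 204.7] [838.5 189.5]
side [358, 300, 13, 13, 132] [363.7 306.2] [ 811.1 -239.2]
side [305, 338, 14, 11, 57] [311.7 343.3] [ 703.1 -381.1]
```

Emit:
drive_tool --targets '[{"jaw": 0.5,"travel": [0,-0.002,0.03],"twist": 0},{"jaw": 0.5,"travel": [0,-0.002,0.06],"twist": 0},{"jaw": 0.5,"travel": [0,-0.002,0.08],"twist": 0},{"jaw": 0.5,"travel": [0,-0.002,0.09],"twist": 0},{"jaw": 0.5,"travel": [0,-0.002,0.092],"twist": 0},{"jaw": 0.5,"travel": [0,-0.002,0.092],"twist": 0}]'

```text
t: 17.2
eef_pos: [616.6, -213.7, 109.5]
tcp_rot: [3.142, 0.0, 1.455]
ft_force: [0.3, 0.3, -1.0]
opening: 0.67
grip_force: 30.0
```

```bash
python3 - <<'E'
from h import *
s=state();print(s['eef_pos'],s['ft_force'],s['moment'],s['opening'],s['grip_force'])
s=snap('side');f=s['frame'][:,:,::-1]
u=proj(s,[(630,-214,85)])[0].round().astype(int)
cv2.imwrite('pics/c1.png',cv2.resize(f[u[1]-40:u[1]+40,u[0]-40:u[0]+40],(600,600),interpolation=cv2.INTER_CUBIC));print(u)
E
```

```text
[ 616.61770555 -213.66547457  109.45629123] [ 0.28667198  0.31442088 -1.0231566 ] [ 0.00340266 -0.12558202 -0.03293203] 0.6695393240241265 29.99979700995027
[295 280]
```

View pics/c1.png

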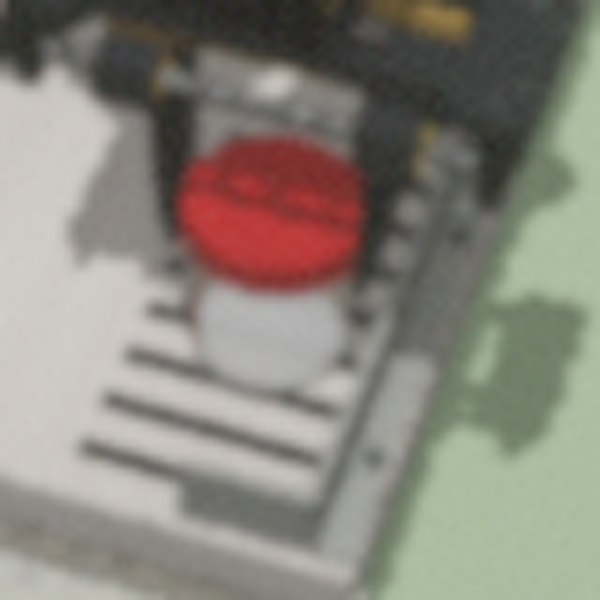

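Cup is upright over the slots (cap (270,215)), with a small gap of about 7 mm to the fence. Pushing gently back.

Emit:
drive_tool --targets '[{"jaw": 0.5,"travel": [0,0.003,0.001],"twist": 0},{"jaw": 0.5,"travel": [0,0.006,0.001],"twist": 0},{"jaw": 0.5,"travel": [0,0.006,0.001],"twist": 0}]'

```text
t: 17.5
eef_pos: [623.2, -215.0, 109.1]
tcp_rot: [3.14, 0.001, 1.454]
ft_force: [0.7, 0.1, -1.4]
opening: 0.667
grip_force: 30.0
```

Emit:
drive_tool --targets '[{"jaw": 0.5,"travel": [0,0.002,0],"twist": 0},{"jaw": 0.5,"travel": [0,0.002,0],"twist": 0}]'

```text
t: 17.67
eef_pos: [624.6, -215.2, 108.5]
tcp_rot: [3.141, 0.0, 1.454]
ft_force: [-0.7, -0.1, -2.2]
opening: 0.671
grip_force: 30.0
```

Emit:
drive_tool --targets '[{"jaw": 0.5,"travel": [0,0.002,0],"twist": 0},{"jaw": 0.5,"travel": [0,0.002,0],"twist": 0}]'

```text
t: 17.83
eef_pos: [626.3, -215.3, 108.2]
tcp_rot: [-3.141, 0.0, 1.454]
ft_force: [0.4, -0.2, -0.8]
opening: 0.67
grip_force: 30.0
```

Emit:
drive_tool --targets '[{"jaw": 0.5,"travel": [0,0.0015,0],"twist": 0},{"jaw": 0.5,"travel": [0,0.0015,0],"twist": 0}]'

```text
t: 18.0
eef_pos: [626.6, -215.3, 108.0]
tcp_rot: [-3.138, -0.0, 1.454]
ft_force: [-7.0, 0.7, 2.6]
opening: 0.672
grip_force: 30.0
```

Emit:
drive_tool --targets '[{"jaw": 0.5,"travel": [0,0.0015,0],"twist": 0},{"jaw": 0.5,"travel": [0,0.0015,0],"twist": 0}]'

```text
t: 18.17
eef_pos: [626.9, -215.2, 107.9]
tcp_rot: [-3.135, -0.001, 1.455]
ft_force: [-12.6, 0.7, 4.6]
opening: 0.668
grip_force: 30.0
```

Emit:
drive_tool --targets '[{"jaw": 0.5,"travel": [0,0.0015,0],"twist": 0},{"jaw": 0.5,"travel": [0,0.0015,0],"twist": 0}]'

```text
t: 18.33
eef_pos: [627.1, -215.2, 107.9]
tcp_rot: [-3.132, -0.001, 1.455]
ft_force: [-19.1, 1.6, 8.8]
opening: 0.667
grip_force: 30.0
```

Fence contact at x≈626.5 (X=37.7 from the pivot). Easing off, setting down, releasing.

Emit:
drive_tool --targets '[{"jaw": 0.5,"travel": [0,-0.003,0],"twist": 0},{"jaw": 0.5,"travel": [0,-0.0035,0.001],"twist": 0},{"jaw": 0.5,"travel": [0,-0.0035,0.001],"twist": 0},{"jaw": 0.5,"travel": [0,-0.0035,0.001],"twist": 0}]'

```text
t: 18.67
eef_pos: [626.6, -215.5, 107.4]
tcp_rot: [-3.14, 0.0, 1.454]
ft_force: [-6.7, -0.1, 4.1]
opening: 0.672
grip_force: 30.0
```

Emit:
drive_tool --targets '[{"jaw": 0.9,"travel": [0,0,0],"twist": 0},{"jaw": 0.9,"travel": [0,0,0],"twist": 0},{"jaw": 0.9,"travel": [0,0,0],"twist": 0},{"jaw": 0.9,"travel": [0,0,0],"twist": 0},{"jaw": 0.9,"travel": [0,0,-0.03],"twist": 0},{"jaw": 0.9,"travel": [0,0,-0.06],"twist": 0},{"jaw": 0.9,"travel": [0,0,-0.09],"twist": 0},{"jaw": 0.9,"travel": [0,0,-0.09],"twist": 0}]'

```text
t: 19.33
eef_pos: [629.4, -216.2, 203.3]
tcp_rot: [3.133, 0.003, 1.454]
ft_force: [1.0, 0.2, 0.6]
opening: 0.899
grip_force: 0.0
```

```bash
python3 - <<'E'
from h import *
g=snap('side')
for n,k,z in(('top',snap('top'),70),('side',g,66)):
    for r in caps(k,z): print(n,*r)
for r in caps(g,126): print(r[2])
go(441,284.6,200,1.457)
go(490.2,406,200,1.457)
E
```

```text
top [225, 76, 46, 13, 127] [247.7  82.1] [863.8 116.5]
top [161, 166, 16, 16, 191] [168.5 173.5] [489.1 405.9]
top [193, 181, 15, 14, 161] [199.9 187.2] [439.9 284.5]
side [388, 130, 51, 17, 286] [411.6 140.5] [918.1 614.1]
side [262, 166, 11, 10, 65] [266.4 171.5] [433.1 271.8]
side [377, 187, 35, 43, 161] [388.2 210.2] [852.2 164.6]
side [283, 260, 25, 20, 395] [294.9 269.5] [ 619.  -159.1]
side [358, 300, 13, 13, 135] [363.7 306.3] [ 811.3 -239.5]
side [305, 338, 14, 11, 57] [311.7 343.3] [ 703.1 -381.1]
[908.1 509.4]
[452.9 188.1]
[846.2  87.5]
[ 627.4 -216.3]
[ 807.9 -291.8]
[ 706.3 -424.6]
pos [ 627.7 -215.5  198.2] yaw 1.454 travel [np.float64(0.475), np.float64(-0.2435), np.float64(-0.0018)] twist -0.003
pos [ 627.7 -215.5  198.2] yaw 1.454 travel [np.float64(0.6013), np.float64(-0.2088), np.float64(-0.0018)] twist -0.003
```

Cup 1 stands at (627,−216). Now cup B at (490,406).

Emit:
drive_tool --targets '[{"jaw": 0.95,"travel": [0.6013,-0.2088,0],"twist": 0},{"jaw": 0.95,"travel": [0.6013,-0.2088,0],"twist": 0},{"jaw": 0.95,"travel": [0.6013,-0.2088,0],"twist": 0},{"jaw": 0.95,"travel": [0.6013,-0.2088,0],"twist": 0},{"jaw": 0.95,"travel": [0.6013,-0.2088,0],"twist": 0},{"jaw": 0.95,"travel": [0.6013,-0.2088,0],"twist": 0},{"jaw": 0.95,"travel": [0.6013,-0.2088,0],"twist": 0},{"jaw": 0.95,"travel": [0.6013,-0.2088,0],"twist": 0}]'

```text
t: 20.1
eef_pos: [554.0, 111.9, 195.8]
tcp_rot: [-3.14, 0.0, 1.454]
ft_force: [1.2, 0.5, 0.1]
opening: 0.951
grip_force: 0.0
```

```bash
python3 - <<'E'
from h import *
go(489.8,406,130,1.457)
E
```

```text
pos [554.  111.9 195.8] yaw 1.454 travel [np.float64(0.2847), np.float64(-0.098), np.float64(0.0658)] twist -0.003
```

Emit:
drive_tool --targets '[{"jaw": 0.95,"travel": [0.28,-0.096,0],"twist": 0},{"jaw": 0.95,"travel": [0.28,-0.096,0],"twist": 0},{"jaw": 0.95,"travel": [0.28,-0.096,0],"twist": 0},{"jaw": 0.95,"travel": [0.28,-0.096,0],"twist": 0},{"jaw": 0.95,"travel": [0.28,-0.096,0],"twist": 0},{"jaw": 0.95,"travel": [0.28,-0.096,0.02],"twist": 0},{"jaw": 0.95,"travel": [0.28,-0.096,0.065],"twist": 0},{"jaw": 0.95,"travel": [0.28,-0.096,0.065],"twist": 0}]'

```text
t: 20.77
eef_pos: [490.8, 401.7, 129.6]
tcp_rot: [-3.141, 0.0, 1.456]
ft_force: [0.2, -0.4, -0.6]
opening: 0.948
grip_force: 0.0
```

Emit:
drive_tool --targets '[{"jaw": 0.95,"travel": [0,0,0],"twist": 0},{"jaw": 0.95,"travel": [0,0,0],"twist": 0}]'

```text
t: 20.93
eef_pos: [491.1, 399.5, 129.6]
tcp_rot: [-3.138, 0.003, 1.456]
ft_force: [0.5, -0.5, 0.0]
opening: 0.946
grip_force: 0.0
```

```bash
python3 - <<'E'
from h import *
s=state();print(s['eef_pos'])
for n,k,z in(('top',snap('top'),70),('side',snap('side'),66)):
    for r in caps(k,z): print(n,*r)
go(489.8,406,46,1.457)
E
```

```text
[491.13596776 399.48169424 129.6192103 ]
top [225, 76, 47, 13, 134] [247.2  82.1] [863.8 118.4]
top [327, 132, 16, 16, 196] [334.6 139.3] [ 642.3 -225.7]
top [193, 180, 15, 15, 164] [200.8 186.8] [441.7 281.3]
side [388, 130, 50, 17, 289] [411.5 140.6] [917.6 613.5]
side [283, 149, 17, 11, 153] [290.7 153.8] [491.8 403.8]
side [262, 165, 16, 12, 152] [269.5 170.2] [441.6 282.4]
side [377, 187, 37, 44, 223] [388.9 210.2] [854.3 165.3]
side [283, 260, 25, 20, 368] [294.8 269.7] [ 619.1 -159.9]
side [358, 300, 13, 13, 134] [363.7 306.2] [ 811.2 -239.4]
side [305, 338, 14, 11, 59] [311.7 343.3] [ 703. -381.]
pos [492.8 398.7 132.2] yaw 1.454 travel [np.float64(0.0069), np.float64(-0.0038), np.float64(0.0862)] twist -0.003
```

Emit:
drive_tool --targets '[{"jaw": 0.95,"travel": [0.006,-0.0025,0.03],"twist": 0},{"jaw": 0.95,"travel": [0.006,-0.0025,0.06],"twist": 0},{"jaw": 0.95,"travel": [0.006,-0.0025,0.083],"twist": 0},{"jaw": 0.95,"travel": [0.006,-0.0025,0.083],"twist": 0},{"jaw": 0.6,"travel": [0.006,-0.0025,0.083],"twist": 0},{"jaw": 0.5,"travel": [0.006,-0.0025,0.083],"twist": 0},{"jaw": 0.5,"travel": [0.006,-0.0025,0.083],"twist": 0},{"jaw": 0.5,"travel": [0.006,-0.0025,0.083],"twist": 0}]'

```text
t: 21.7
eef_pos: [491.4, 405.8, 50.9]
tcp_rot: [3.14, -0.002, 1.454]
ft_force: [0.5, -0.4, -0.0]
opening: 0.727
grip_force: 0.0
```

Emit:
drive_tool --targets '[{"jaw": 0.5,"travel": [0,0,0],"twist": 0},{"jaw": 0.5,"travel": [0,0,0],"twist": 0},{"jaw": 0.5,"travel": [0,0,0],"twist": 0}]'

```text
t: 21.95
eef_pos: [491.2, 405.9, 50.5]
tcp_rot: [3.14, -0.001, 1.454]
ft_force: [-1.2, -0.6, 6.8]
opening: 0.661
grip_force: 30.0
```

```bash
python3 - <<'E'
from h import *
s=state();print(s['eef_pos'],s['ft_force'],s['moment'],s['opening'],s['grip_force'])
x,y=S(31,-185);go(x,y,46,1.457)
E
```

```text
[491.15270087 405.85526261  50.46143357] [-1.19538282 -0.55592287  6.78643434] [-0.225082   -0.0953476   0.00433046] 0.6610946068111812 30.001474755699746
pos [491.2 405.9  50.5] yaw 1.454 travel [np.float64(-0.5272), np.float64(0.1997), np.float64(0.0045)] twist -0.003
```

Emit:
drive_tool --targets '[{"jaw": 0.5,"travel": [0,0,-0.03],"twist": 0},{"jaw": 0.5,"travel": [0,0,-0.07],"twist": 0},{"jaw": 0.5,"travel": [0,0,-0.11],"twist": 0},{"jaw": 0.5,"travel": [0,0,-0.15],"twist": 0},{"jaw": 0.5,"travel": [-0.03,0.0114,-0.15],"twist": 0},{"jaw": 0.5,"travel": [-0.06,0.0227,-0.15],"twist": 0},{"jaw": 0.5,"travel": [-0.09,0.0341,-0.15],"twist": 0},{"jaw": 0.5,"travel": [-0.12,0.0455,-0.15],"twist": 0}]'

```text
t: 22.62
eef_pos: [521.8, 279.9, 199.7]
tcp_rot: [3.141, -0.0, 1.455]
ft_force: [0.8, 0.4, -1.1]
opening: 0.665
grip_force: 30.0
```

Emit:
drive_tool --targets '[{"jaw": 0.5,"travel": [-0.035,0.0133,0],"twist": 0},{"jaw": 0.5,"travel": [-0.07,0.0265,0],"twist": 0},{"jaw": 0.5,"travel": [-0.105,0.0398,0],"twist": 0},{"jaw": 0.5,"travel": [-0.14,0.053,0],"twist": 0},{"jaw": 0.5,"travel": [-0.175,0.0663,0],"twist": 0},{"jaw": 0.5,"travel": [-0.21,0.0795,0],"twist": 0},{"jaw": 0.5,"travel": [-0.245,0.0928,0],"twist": 0},{"jaw": 0.5,"travel": [-0.28,0.106,0],"twist": 0}]'

```text
t: 23.28
eef_pos: [594.7, -11.1, 199.6]
tcp_rot: [3.141, 0.0, 1.454]
ft_force: [0.0, -0.2, -0.5]
opening: 0.659
grip_force: 30.0
```

Emit:
drive_tool --targets '[{"jaw": 0.5,"travel": [-0.035,0.0133,0],"twist": 0},{"jaw": 0.5,"travel": [-0.07,0.0265,0],"twist": 0},{"jaw": 0.5,"travel": [-0.1,0.0379,0],"twist": 0},{"jaw": 0.5,"travel": [-0.127,0.0482,0],"twist": 0},{"jaw": 0.5,"travel": [-0.127,0.0482,0],"twist": 0},{"jaw": 0.5,"travel": [-0.127,0.0482,0],"twist": 0},{"jaw": 0.5,"travel": [-0.127,0.0482,0],"twist": 0}]'

```text
t: 23.87
eef_pos: [627.4, -140.5, 199.1]
tcp_rot: [-3.141, -0.0, 1.454]
ft_force: [0.4, -0.4, -1.6]
opening: 0.657
grip_force: 30.0
```

```bash
python3 - <<'E'
from h import *
s=state();print(s['eef_pos'],s['ft_force'],s['opening'],s['grip_force'])
x,y=S(35,-185);print(x,y,S(37.7,-185));go(x,y,112,1.457)
EOF=0
E
```

```text
[ 627.37311352 -140.48249105  199.1386491 ] [ 0.37428692 -0.42520994 -1.59167586] 0.6571275652620414 29.999906609009486
632.238 -141.377 [ 634.92045 -141.68399]
pos [ 627.4 -140.5  199.1] yaw 1.454 travel [np.float64(-0.0003), np.float64(0.0049), np.float64(0.0871)] twist -0.003
```

Emit:
drive_tool --targets '[{"jaw": 0.5,"travel": [0,0.001,0.03],"twist": 0},{"jaw": 0.5,"travel": [0,0.001,0.06],"twist": 0},{"jaw": 0.5,"travel": [0,0.001,0.08],"twist": 0},{"jaw": 0.5,"travel": [0,0.003,0.087],"twist": 0},{"jaw": 0.5,"travel": [0,0.005,0.088],"twist": 0},{"jaw": 0.5,"travel": [0,0.005,0.088],"twist": 0},{"jaw": 0.5,"travel": [0,0.005,0.088],"twist": 0}]'

```text
t: 24.45
eef_pos: [633.1, -140.9, 112.0]
tcp_rot: [3.14, 0.0, 1.455]
ft_force: [-0.3, 0.0, -0.4]
opening: 0.662
grip_force: 30.0
```

Emit:
drive_tool --targets '[{"jaw": 0.5,"travel": [0,0.002,0],"twist": 0},{"jaw": 0.5,"travel": [0,0.002,0],"twist": 0}]'

```text
t: 24.62
eef_pos: [635.0, -141.6, 111.8]
tcp_rot: [3.141, 0.0, 1.455]
ft_force: [-0.1, 0.5, -2.2]
opening: 0.664
grip_force: 30.0
```

Emit:
drive_tool --targets '[{"jaw": 0.5,"travel": [0,0.0015,0],"twist": 0},{"jaw": 0.5,"travel": [0,0.0015,0],"twist": 0}]'

```text
t: 24.78
eef_pos: [635.3, -141.8, 111.3]
tcp_rot: [-3.139, -0.0, 1.454]
ft_force: [-5.1, 0.3, 1.1]
opening: 0.662
grip_force: 30.0
```

Contact at x≈635. Set down (1 mm lower), ease off slightly and release.

Emit:
drive_tool --targets '[{"jaw": 0.5,"travel": [0,-0.0005,0.0008],"twist": 0},{"jaw": 0.5,"travel": [0,-0.0005,0.0008],"twist": 0},{"jaw": 0.9,"travel": [0,-0.0005,0.0008],"twist": 0},{"jaw": 0.9,"travel": [0,-0.0005,0.0008],"twist": 0},{"jaw": 0.9,"travel": [0,-0.0005,0.0008],"twist": 0},{"jaw": 0.9,"travel": [0,-0.0005,0.0008],"twist": 0},{"jaw": 0.9,"travel": [0,-0.0005,-0.03],"twist": 0},{"jaw": 0.9,"travel": [0,-0.0005,-0.06],"twist": 0}]'

```text
t: 25.45
eef_pos: [635.2, -141.8, 170.6]
tcp_rot: [-3.139, -0.001, 1.454]
ft_force: [0.6, -0.6, 0.0]
opening: 0.895
grip_force: 0.0
```

Emit:
drive_tool --targets '[{"jaw": 0.95,"travel": [0,0,-0.03],"twist": 0},{"jaw": 0.95,"travel": [0.035,-0.02,-0.03],"twist": 0},{"jaw": 0.95,"travel": [0.07,-0.04,-0.03],"twist": 0},{"jaw": 0.95,"travel": [0.105,-0.06,-0.03],"twist": 0},{"jaw": 0.95,"travel": [0.14,-0.08,-0.03],"twist": 0},{"jaw": 0.95,"travel": [0.175,-0.1,-0.03],"twist": 0},{"jaw": 0.95,"travel": [0.175,-0.1,-0.03],"twist": 0},{"jaw": 0.95,"travel": [0.175,-0.1,-0.03],"twist": 0}]'

```text
t: 26.12
eef_pos: [556.4, 45.1, 201.7]
tcp_rot: [3.14, 0.0, 1.457]
ft_force: [1.0, -0.7, -0.2]
opening: 0.951
grip_force: 0.0
```

```bash
python3 - <<'E'
from h import *
g=snap('side')
for n,k,z in(('top',snap('top'),70),('side',g,66)):
    for r in caps(k,z): print(n,*r)
for r in caps(g,126): print(r[2])
go(441,284.6,130,1.457)
E
```

```text
top [225, 76, 47, 13, 134] [247.4  82.2] [863.6 117.9]
top [307, 129, 16, 16, 200] [314.5 136.8] [ 649.6 -147.8]
top [327, 132, 16, 16, 199] [334.6 139.2] [ 642.4 -225.5]
top [193, 180, 15, 15, 179] [199.9 187.1] [440.3 284.5]
side [388, 130, 50, 17, 289] [411.4 140.6] [917.5 613.4]
side [262, 165, 10, 11, 83] [267.  170.2] [433.2 280.4]
side [377, 187, 17, 39, 162] [384.5 205.9] [839.9 183.4]
side [358, 300, 13, 13, 135] [363.7 306.3] [ 811.3 -239.5]
side [305, 338, 14, 11, 57] [311.7 343.3] [ 703.1 -381.1]
[907.5 508.7]
[453.  196.2]
[834.7 105.2]
[ 807.9 -291.8]
[ 706.3 -424.6]
pos [557.3  43.1 201.4] yaw 1.455 travel [np.float64(0.2264), np.float64(-0.1435), np.float64(0.0714)] twist -0.002
```

Emit:
drive_tool --targets '[{"jaw": 0.95,"travel": [0.2264,-0.1435,0],"twist": 0},{"jaw": 0.95,"travel": [0.2264,-0.1435,0],"twist": 0},{"jaw": 0.95,"travel": [0.2264,-0.1435,0],"twist": 0},{"jaw": 0.95,"travel": [0.2264,-0.1435,0],"twist": 0},{"jaw": 0.95,"travel": [0.2264,-0.1435,0],"twist": 0},{"jaw": 0.95,"travel": [0.2264,-0.1435,0.02],"twist": 0},{"jaw": 0.95,"travel": [0.2264,-0.1435,0.06],"twist": 0},{"jaw": 0.95,"travel": [0.2264,-0.1435,0.07],"twist": 0}]'

```text
t: 26.88
eef_pos: [439.5, 286.4, 128.8]
tcp_rot: [-3.141, 0.0, 1.456]
ft_force: [0.6, -0.4, -0.0]
opening: 0.948
grip_force: 0.0
```

Emit:
drive_tool --targets '[{"jaw": 0.95,"travel": [0,0,0],"twist": 0},{"jaw": 0.95,"travel": [0,0,0],"twist": 0},{"jaw": 0.95,"travel": [0,0,0],"twist": 0},{"jaw": 0.95,"travel": [0,0,0],"twist": 0}]'

```text
t: 27.22
eef_pos: [441.9, 284.4, 132.4]
tcp_rot: [3.14, -0.001, 1.453]
ft_force: [-0.3, 0.2, 1.3]
opening: 0.952
grip_force: 0.0
```

```bash
python3 - <<'E'
from h import *
go(441,284.6,46,1.457)
for r in caps(snap('side'),66): print(*r)
E
```

```text
pos [441.9 284.4 132.4] yaw 1.453 travel [np.float64(0.0001), np.float64(-0.0009), np.float64(0.0864)] twist -0.004
[388, 130, 51, 17, 290] [411.5 140.6] [917.7 613.5]
[262, 165, 17, 12, 159] [269.8 170.2] [442.5 282.6]
[377, 187, 17, 38, 170] [384.4 205.1] [839.1 187.7]
[388, 214, 27, 17, 59] [403.9 225. ] [901.6 105.1]
[357, 299, 14, 14, 137] [363.7 306.2] [ 811.1 -239.4]
[305, 338, 14, 11, 58] [311.7 343.4] [ 703.1 -381.2]
```

Emit:
drive_tool --targets '[{"jaw": 0.95,"travel": [0,0,0.03],"twist": 0},{"jaw": 0.95,"travel": [0,0,0.06],"twist": 0},{"jaw": 0.95,"travel": [0,0,0.084],"twist": 0},{"jaw": 0.95,"travel": [0,0,0.084],"twist": 0},{"jaw": 0.6,"travel": [0,0,0.084],"twist": 0},{"jaw": 0.5,"travel": [0,0,0.084],"twist": 0},{"jaw": 0.5,"travel": [0,0,0.084],"twist": 0},{"jaw": 0.5,"travel": [0,0,0.084],"twist": 0}]'

```text
t: 27.93
eef_pos: [441.2, 285.3, 48.6]
tcp_rot: [3.139, -0.001, 1.454]
ft_force: [-1.7, 0.1, 0.1]
opening: 0.728
grip_force: 0.0
```

Emit:
drive_tool --targets '[{"jaw": 0.5,"travel": [0,0,0],"twist": 0},{"jaw": 0.5,"travel": [0,0,0],"twist": 0},{"jaw": 0.5,"travel": [0,0,0],"twist": 0}]'

```text
t: 28.18
eef_pos: [440.9, 285.2, 48.3]
tcp_rot: [3.14, -0.001, 1.454]
ft_force: [-1.5, -0.9, 9.7]
opening: 0.662
grip_force: 30.0
```

```bash
python3 - <<'E'
from h import *
s=state();print(s['eef_pos'],s['ft_force'],s['moment'],s['opening'],s['grip_force'])
x,y=S(32,-111);go(x,y,46,1.457);print(S(37.7,-111))
E
```

```text
[440.90058961 285.21133973  48.27105037] [-1.46020336 -0.8673569   9.74641866] [-0.18720394  0.07035431 -0.05879402] 0.6621135950640256 30.001487304107286
pos [440.9 285.2  48.3] yaw 1.454 travel [np.float64(-0.3275), np.float64(0.2364), np.float64(0.0023)] twist -0.003
[643.33425 -68.16499]
```

Emit:
drive_tool --targets '[{"jaw": 0.5,"travel": [0,0,-0.03],"twist": 0},{"jaw": 0.5,"travel": [0,0,-0.07],"twist": 0},{"jaw": 0.5,"travel": [0,0,-0.11],"twist": 0},{"jaw": 0.5,"travel": [0,0,-0.15],"twist": 0},{"jaw": 0.5,"travel": [-0.03,0.0217,-0.15],"twist": 0},{"jaw": 0.5,"travel": [-0.058,0.042,-0.15],"twist": 0},{"jaw": 0.5,"travel": [-0.086,0.062,-0.15],"twist": 0},{"jaw": 0.5,"travel": [-0.1145,0.0824,-0.15],"twist": 0}]'

```text
t: 28.85
eef_pos: [509.3, 160.5, 198.0]
tcp_rot: [3.14, -0.0, 1.455]
ft_force: [0.8, 0.5, 0.0]
opening: 0.662
grip_force: 30.0
```

Emit:
drive_tool --targets '[{"jaw": 0.5,"travel": [-0.03,0.0217,0],"twist": 0},{"jaw": 0.5,"travel": [-0.06,0.0434,0],"twist": 0},{"jaw": 0.5,"travel": [-0.09,0.065,0],"twist": 0},{"jaw": 0.5,"travel": [-0.12,0.0867,0],"twist": 0},{"jaw": 0.5,"travel": [-0.15,0.1084,0],"twist": 0},{"jaw": 0.5,"travel": [-0.18,0.13,0],"twist": 0},{"jaw": 0.5,"travel": [-0.2,0.144,0],"twist": 0},{"jaw": 0.5,"travel": [-0.213,0.154,0],"twist": 0}]'

```text
t: 29.52
eef_pos: [638.0, -70.5, 197.3]
tcp_rot: [3.141, 0.0, 1.452]
ft_force: [0.2, -0.3, -0.9]
opening: 0.662
grip_force: 30.0
```

Emit:
drive_tool --targets '[{"jaw": 0.5,"travel": [0,0,0],"twist": 0},{"jaw": 0.5,"travel": [0,0,0],"twist": 0},{"jaw": 0.5,"travel": [0,0,0],"twist": 0}]'

```text
t: 29.77
eef_pos: [636.7, -67.1, 197.3]
tcp_rot: [-3.141, -0.0, 1.455]
ft_force: [-0.6, -0.1, -0.9]
opening: 0.662
grip_force: 30.0
```

```bash
python3 - <<'E'
from h import *
s=state();print(s['ft_force'],s['opening'],s['grip_force'])
x,y=S(35,-111);go(x,y,110,1.457)
E
```

```text
[-0.6080186  -0.08211362 -0.87883863] 0.6619691513719891 29.99984316411428
pos [636.7 -67.1 197.3] yaw 1.455 travel [np.float64(-0.0003), np.float64(0.004), np.float64(0.0873)] twist -0.002
```

Emit:
drive_tool --targets '[{"jaw": 0.5,"travel": [0,0,0.03],"twist": 0},{"jaw": 0.5,"travel": [0,0,0.06],"twist": 0},{"jaw": 0.5,"travel": [0,0,0.08],"twist": 0},{"jaw": 0.5,"travel": [0,0.002,0.086],"twist": 0},{"jaw": 0.5,"travel": [0,0.004,0.0875],"twist": 0},{"jaw": 0.5,"travel": [0,0.004,0.0875],"twist": 0},{"jaw": 0.5,"travel": [0,0.004,0.0875],"twist": 0}]'

```text
t: 30.35
eef_pos: [641.8, -67.9, 110.9]
tcp_rot: [3.14, 0.0, 1.455]
ft_force: [-0.4, 0.5, -1.4]
opening: 0.661
grip_force: 30.0
```

Emit:
drive_tool --targets '[{"jaw": 0.5,"travel": [0,0.002,0],"twist": 0},{"jaw": 0.5,"travel": [0,0.002,0],"twist": 0}]'

```text
t: 30.52
eef_pos: [643.1, -68.3, 110.6]
tcp_rot: [-3.142, 0.0, 1.455]
ft_force: [-3.6, 0.3, 0.9]
opening: 0.667
grip_force: 30.0
```

Emit:
drive_tool --targets '[{"jaw": 0.5,"travel": [0,0.0015,0],"twist": 0},{"jaw": 0.5,"travel": [0,0.0015,0],"twist": 0}]'

```text
t: 30.68
eef_pos: [643.3, -68.4, 110.1]
tcp_rot: [-3.138, -0.0, 1.454]
ft_force: [-9.2, 2.1, 3.1]
opening: 0.663
grip_force: 30.0
```

Emit:
drive_tool --targets '[{"jaw": 0.5,"travel": [0,-0.0018,0.0008],"twist": 0},{"jaw": 0.5,"travel": [0,-0.0018,0.0016],"twist": 0},{"jaw": 0.5,"travel": [0,-0.0018,0.0016],"twist": 0},{"jaw": 0.9,"travel": [0,-0.0018,0.0016],"twist": 0},{"jaw": 0.9,"travel": [0,-0.0018,0.0016],"twist": 0},{"jaw": 0.9,"travel": [0,-0.0018,0.0016],"twist": 0},{"jaw": 0.9,"travel": [0,-0.0018,0.0016],"twist": 0},{"jaw": 0.9,"travel": [0,-0.0018,-0.03],"twist": 0}]'

```text
t: 31.35
eef_pos: [640.7, -68.1, 135.0]
tcp_rot: [-3.133, -0.001, 1.454]
ft_force: [-0.5, -0.2, -0.5]
opening: 0.892
grip_force: 0.0
```

Emit:
drive_tool --targets '[{"jaw": 0.9,"travel": [0,0,-0.035],"twist": 0},{"jaw": 0.9,"travel": [0,0,-0.065],"twist": 0},{"jaw": 0.4,"travel": [0.04,-0.02,-0.065],"twist": 0},{"jaw": 0.4,"travel": [0.08,-0.04,-0.065],"twist": 0},{"jaw": 0.4,"travel": [0.1,-0.06,-0.065],"twist": -0.1},{"jaw": 0.4,"travel": [0.1,-0.06,-0.065],"twist": -0.215},{"jaw": 0.4,"travel": [0.1,-0.06,-0.065],"twist": -0.215},{"jaw": 0.4,"travel": [0.1,-0.06,-0.065],"twist": -0.215}]'

```text
t: 32.02
eef_pos: [595.3, 37.9, 204.9]
tcp_rot: [3.141, 0.0, 1.666]
ft_force: [0.2, 0.3, 0.6]
opening: 0.533
grip_force: 0.0
```

```bash
python3 - <<'E'
from h import *
s=state();print(s['eef_pos'],s['opening'])
c=snap('top');f=c['frame'][:,:,::-1];g=snap('side')
for r in caps(c,130): print(*r)
o=np.hstack([cv2.resize(f[102:212,218:363],(422,320),interpolation=cv2.INTER_CUBIC),cv2.resize(g['frame'][185:325,200:350,::-1],(343,320),interpolation=cv2.INTER_CUBIC)])
cv2.imwrite('pics/r2.png',o)
go(553.4,108.4,98.5,1.676)
E
```

```text
[595.26543769  37.87017956 204.92460756] 0.5330822276517034
[225, 76, 47, 13, 141] [247.9  82.4] [838.1 114.7]
[293, 127, 11, 15, 133] [297.7 134.3] [640.4 -76.5]
[307, 129, 16, 16, 201] [314.5 136.8] [ 632.7 -139.3]
[327, 132, 16, 16, 199] [334.6 139.2] [ 625.6 -214.2]
pos [595.5  37.1 204.6] yaw 1.665 travel [np.float64(0.0749), np.float64(-0.0352), np.float64(0.1061)] twist -0.011
```

View pics/r2.png

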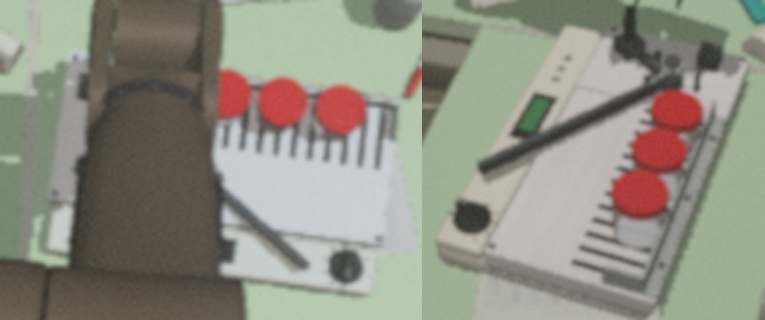

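Three cups stand in one row on the fence, with the arm still pinned. Moving back to the pin.

Emit:
drive_tool --targets '[{"jaw": 0.4,"travel": [0.04,-0.018,0],"twist": -0.011},{"jaw": 0.4,"travel": [0.0749,-0.0352,0.02],"twist": -0.011},{"jaw": 0.4,"travel": [0.0749,-0.0352,0.04],"twist": -0.011},{"jaw": 0.4,"travel": [0.0749,-0.0352,0.05],"twist": -0.011},{"jaw": 0.4,"travel": [0.0749,-0.0352,0.05],"twist": -0.011},{"jaw": 0.4,"travel": [0.0749,-0.0352,0.05],"twist": -0.011},{"jaw": 0.4,"travel": [0.0749,-0.0352,0.05],"twist": -0.011}]'

```text
t: 32.7
eef_pos: [553.7, 107.9, 155.3]
tcp_rot: [3.14, 0.0, 1.678]
ft_force: [0.0, 0.2, 0.7]
opening: 0.402
grip_force: 0.0
```

```bash
python3 - <<'E'
from h import *
go(553.4,108.4,98.5,1.676); print(state()['opening'])
E
```

```text
pos [553.7 107.9 155.3] yaw 1.678 travel [np.float64(0.0005), np.float64(-0.0002), np.float64(0.0568)] twist 0.002
0.40155808603085374
```

Emit:
drive_tool --targets '[{"jaw": 0.4,"travel": [0.0005,0,0.02],"twist": 0},{"jaw": 0.4,"travel": [0.0005,0,0.04],"twist": 0},{"jaw": 0.4,"travel": [0.0005,0,0.0568],"twist": 0},{"jaw": 0.4,"travel": [0.0005,0,0.0568],"twist": 0},{"jaw": 0.1,"travel": [0.0005,0,0.0568],"twist": 0},{"jaw": 0,"travel": [0.0005,0,0.0568],"twist": 0},{"jaw": 0,"travel": [0.0005,0,0.0568],"twist": 0},{"jaw": 0,"travel": [0.0005,0,0.0568],"twist": 0}]'

```text
t: 33.37
eef_pos: [552.9, 109.3, 99.0]
tcp_rot: [3.14, 0.0, 1.68]
ft_force: [-0.9, -1.2, 1.0]
opening: 0.175
grip_force: 0.6
```

Emit:
drive_tool --targets '[{"jaw": 0,"travel": [0,0,0],"twist": 0},{"jaw": 0,"travel": [0,0,0],"twist": 0},{"jaw": 0,"travel": [0,0,0],"twist": 0},{"jaw": 0,"travel": [0,0,0],"twist": 0}]'

```text
t: 33.7
eef_pos: [552.4, 109.3, 98.5]
tcp_rot: [3.141, 0.0, 1.68]
ft_force: [-3.8, -1.7, 7.1]
opening: 0.142
grip_force: 30.0
```

```bash
python3 - <<'E'
from h import *
s=state();print(s['eef_pos'],s['tcp_rot'],s['ft_force'],s['moment'],s['opening'],s['grip_force'])
E
```

```text
[552.41277337 109.31193491  98.54215065] [3.14131784e+00 3.28752911e-04 1.68040540e+00] [-3.7738085  -1.65446021  7.12472268] [-0.49073772  0.54665197 -0.08414468] 0.14242291340470886 29.990618526935577
```

Pin gripped. Lifting it 25 mm out of the lock hole, still inside the eye.

Emit:
drive_tool --targets '[{"jaw": 0,"travel": [0,0,-0.005],"twist": 0},{"jaw": 0,"travel": [0,0,-0.01],"twist": 0},{"jaw": 0,"travel": [0,0,-0.015],"twist": 0},{"jaw": 0,"travel": [0,0,-0.02],"twist": 0},{"jaw": 0,"travel": [0,0,-0.0245],"twist": 0},{"jaw": 0,"travel": [0,0,-0.0245],"twist": 0},{"jaw": 0,"travel": [0,0,-0.0245],"twist": 0}]'

```text
t: 34.28
eef_pos: [551.8, 108.9, 123.3]
tcp_rot: [-3.14, 0.001, 1.681]
ft_force: [-4.6, -5.9, 2.7]
opening: 0.142
grip_force: 30.0
```

```bash
python3 - <<'E'
from h import *
s=state();print(s['eef_pos'],s['tcp_rot'],s['ft_force'],s['moment'],s['opening'],s['grip_force'])
w=s['tcp_rot'][2]
for q in(.7,.6,.5,.4,.3,.2,.15,.1,.06,.03,0):
    d=eye(q)-eye(.7); print(q,eye(q).round(1),'travel',np.round([d[0]*np.cos(w)+d[1]*np.sin(w), d[0]*np.sin(w)-d[1]*np.cos(w)],1))
E
```

```text
[551.83266856 108.91815777 123.27253367] [-3.14038193e+00  8.68549929e-04  1.68063571e+00] [-4.64629828 -5.93729522  2.6595225 ] [-1.37431899  0.98835481  0.00724412] 0.14181997336056096 29.998463094234467
0.7 [552.9 108. ] travel [0. 0.]
0.6 [547.1 101.1] travel [-6.2 -6.5]
0.5 [542.   93.7] travel [-13.  -12.4]
0.4 [537.6  85.9] travel [-20.3 -17.6]
0.3 [534.1  77.6] travel [-28.2 -22. ]
0.2 [531.4  69. ] travel [-36.4 -25.6]
0.15 [530.4  64.6] travel [-40.6 -27.1]
0.1 [529.6  60.2] travel [-45.  -28.4]
0.06 [529.1  56.6] travel [-48.5 -29.3]
0.03 [528.8  53.9] travel [-51.1 -29.9]
0 [528.6  51.3] travel [-53.8 -30.3]
```

Spring load is purely tangential, so the pin carries the arm. Easing it back along the arc.

Emit:
drive_tool --targets '[{"jaw": 0,"travel": [-0.0032,-0.0033,0],"twist": 0},{"jaw": 0,"travel": [-0.0062,-0.0065,0],"twist": 0},{"jaw": 0,"travel": [-0.0096,-0.0095,0],"twist": 0},{"jaw": 0,"travel": [-0.013,-0.0124,0],"twist": 0},{"jaw": 0,"travel": [-0.0166,-0.0151,0],"twist": 0},{"jaw": 0,"travel": [-0.0203,-0.0176,0],"twist": 0},{"jaw": 0,"travel": [-0.0242,-0.0199,0],"twist": 0},{"jaw": 0,"travel": [-0.0282,-0.022,0],"twist": 0}]'

```text
t: 34.95
eef_pos: [533.6, 78.6, 122.9]
tcp_rot: [3.141, 0.0, 1.68]
ft_force: [-1.3, -3.3, -0.3]
opening: 0.145
grip_force: 30.0
```

Emit:
drive_tool --targets '[{"jaw": 0,"travel": [-0.0041,-0.0019,0],"twist": 0},{"jaw": 0,"travel": [-0.0082,-0.0036,0],"twist": 0},{"jaw": 0,"travel": [-0.0103,-0.0044,0],"twist": 0},{"jaw": 0,"travel": [-0.0124,-0.0051,0],"twist": 0},{"jaw": 0,"travel": [-0.0124,-0.0051,0],"twist": 0}]'

```text
t: 35.37
eef_pos: [530.1, 65.6, 122.5]
tcp_rot: [3.141, 0.0, 1.68]
ft_force: [-0.4, -4.2, 0.3]
opening: 0.145
grip_force: 30.0
```

```bash
python3 - <<'E'
from h import *
s=state();print(s['eef_pos'],s['tcp_rot'],s['ft_force'],s['moment'],s['opening'],s['grip_force'])
for q in (.15,.12,.09,.06,.04,.02):go(*(eye(q)),123.3,1.68)
E
```

```text
[530.09827042  65.63555503 122.48973813] [3.14122975e+00 3.98655450e-04 1.68008259e+00] [-0.39785516 -4.1904195   0.26871006] [-1.11769445  0.15339418 -0.01255344] 0.14524875705077625 29.9971541762352
pos [530.1  65.6 122.5] yaw 1.68 travel [np.float64(-0.001), np.float64(0.0002), np.float64(-0.0008)] twist 0.0
pos [530.1  65.6 122.5] yaw 1.68 travel [np.float64(-0.0036), np.float64(-0.0006), np.float64(-0.0008)] twist 0.0
pos [530.1  65.6 122.5] yaw 1.68 travel [np.float64(-0.0062), np.float64(-0.0014), np.float64(-0.0008)] twist 0.0
pos [530.1  65.6 122.5] yaw 1.68 travel [np.float64(-0.0088), np.float64(-0.002), np.float64(-0.0008)] twist 0.0
pos [530.1  65.6 122.5] yaw 1.68 travel [np.float64(-0.0106), np.float64(-0.0024), np.float64(-0.0008)] twist 0.0
pos [530.1  65.6 122.5] yaw 1.68 travel [np.float64(-0.0124), np.float64(-0.0027), np.float64(-0.0008)] twist 0.0
```

Emit:
drive_tool --targets '[{"jaw": 0,"travel": [-0.002,-0.0004,0],"twist": 0},{"jaw": 0,"travel": [-0.004,-0.0009,0],"twist": 0},{"jaw": 0,"travel": [-0.0055,-0.0012,0],"twist": 0},{"jaw": 0,"travel": [-0.0055,-0.0012,0],"twist": 0}]'

```text
t: 35.7
eef_pos: [529.4, 60.3, 122.3]
tcp_rot: [-3.142, 0.0, 1.68]
ft_force: [-1.7, -3.4, 0.1]
opening: 0.148
grip_force: 30.0
```

Emit:
drive_tool --targets '[{"jaw": 0,"travel": [-0.0007,-0.0001,0],"twist": 0},{"jaw": 0,"travel": [-0.0015,-0.0003,0],"twist": 0},{"jaw": 0,"travel": [-0.0015,-0.0003,0],"twist": 0}]'

```text
t: 35.95
eef_pos: [529.4, 59.2, 122.4]
tcp_rot: [3.141, -0.0, 1.68]
ft_force: [0.2, -1.2, -0.9]
opening: 0.144
grip_force: 30.0
```

Emit:
drive_tool --targets '[{"jaw": 0,"travel": [-0.0007,-0.0001,0],"twist": 0},{"jaw": 0,"travel": [-0.0015,-0.0003,0],"twist": 0},{"jaw": 0,"travel": [-0.0015,-0.0003,0],"twist": 0}]'

```text
t: 36.2
eef_pos: [529.1, 57.5, 122.4]
tcp_rot: [3.141, -0.0, 1.68]
ft_force: [0.5, -0.1, -1.0]
opening: 0.148
grip_force: 30.0
```

Load dropped to zero at about q=0.06: the bar now bears on the cups. Lifting the pin out of the eye.

Emit:
drive_tool --targets '[{"jaw": 0,"travel": [0,0,-0.008],"twist": 0},{"jaw": 0,"travel": [0,0,-0.016],"twist": 0},{"jaw": 0,"travel": [0,0,-0.024],"twist": 0},{"jaw": 0,"travel": [0,0,-0.034],"twist": 0},{"jaw": 0,"travel": [0,0,-0.044],"twist": 0},{"jaw": 0,"travel": [0,0,-0.044],"twist": 0},{"jaw": 0,"travel": [0,0,-0.044],"twist": 0}]'

```text
t: 36.78
eef_pos: [529.3, 57.5, 167.2]
tcp_rot: [3.14, 0.0, 1.68]
ft_force: [1.0, 0.1, -1.2]
opening: 0.148
grip_force: 30.0
```

```bash
python3 - <<'E'
from h import *
s=state();print(s['ft_force'],s['moment'],s['opening'])
go(659.7,107.7,165,1.676)
E
```

```text
[ 0.98965234  0.09424783 -1.23639116] [-0.02723288 -0.07636502  0.02007682] 0.1475417958545286
pos [529.3  57.5 167.2] yaw 1.68 travel [np.float64(0.0357), np.float64(0.1351), np.float64(0.0022)] twist 0.004
```

Emit:
drive_tool --targets '[{"jaw": 0,"travel": [0.009,0.034,0],"twist": 0},{"jaw": 0,"travel": [0.018,0.068,0],"twist": 0},{"jaw": 0,"travel": [0.027,0.102,0],"twist": 0},{"jaw": 0,"travel": [0.0357,0.1351,0],"twist": 0},{"jaw": 0,"travel": [0.0357,0.1351,0],"twist": 0},{"jaw": 0,"travel": [0.0357,0.1351,0],"twist": 0},{"jaw": 0,"travel": [0.0357,0.1351,0],"twist": 0}]'

```text
t: 37.37
eef_pos: [658.6, 107.6, 165.3]
tcp_rot: [-3.14, 0.0, 1.68]
ft_force: [-0.5, 0.1, -1.6]
opening: 0.146
grip_force: 30.0
```

```bash
python3 - <<'E'
from h import *
go(659.7,108,140,1.676)
s=snap('side');f=s['frame'][:,:,::-1]
u=proj(s,[(659.7,107.7,95)])[0].round().astype(int)
print(u,proj(s,[(659.7,107.7,85),(659.7,107.7,108)]))
cv2.imwrite('pics/h.png',cv2.resize(f[u[1]-25:u[1]+25,u[0]-25:u[0]+25],(600,600),interpolation=cv2.INTER_CUBIC))
E
```

```text
pos [658.6 107.6 165.3] yaw 1.68 travel [np.float64(0.0003), np.float64(0.0011), np.float64(0.0253)] twist 0.004
[325 204] [[324.92410675 206.65700207]
 [325.56714066 200.82162473]]
```

View pics/h.png

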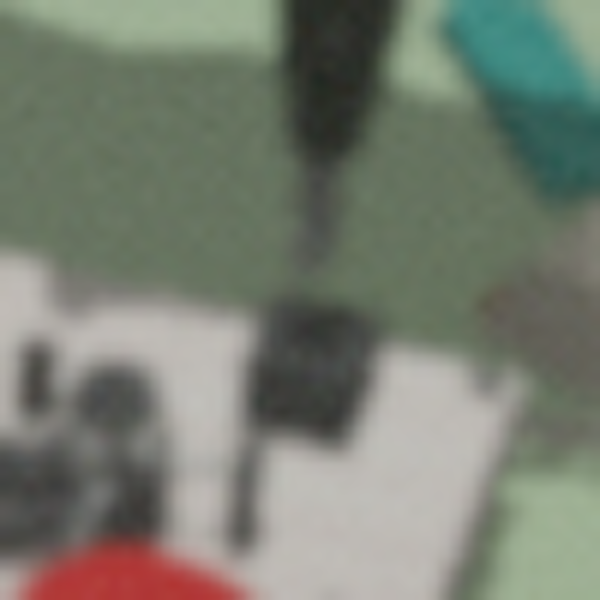

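Pin (318,250) hangs just above the socket block (317,330). Lowering with a +1.1 mm x correction.

Emit:
drive_tool --targets '[{"jaw": 0,"travel": [0.0003,0.0012,0.008],"twist": 0},{"jaw": 0,"travel": [0.0003,0.0012,0.016],"twist": 0},{"jaw": 0,"travel": [0.0003,0.0012,0.022],"twist": 0},{"jaw": 0,"travel": [0.0003,0.0012,0.026],"twist": 0},{"jaw": 0,"travel": [0.0003,0.0012,0.03],"twist": 0},{"jaw": 0,"travel": [0.0003,0.0012,0.03],"twist": 0}]'

```text
t: 37.92
eef_pos: [660.7, 108.8, 136.2]
tcp_rot: [3.141, -0.001, 1.68]
ft_force: [0.6, 5.1, -2.3]
opening: 0.146
grip_force: 30.0
```

```bash
python3 - <<'E'
from h import *
s=state();print(s['eef_pos'],s['ft_force'],s['moment'])
E
```

```text
[660.70094036 108.76216989 136.15312315] [ 0.61534111  5.08890894 -2.27362568] [ 1.22072409 -0.49469828  0.0151104 ]
```

In the mouth, with a small sideways load; shift +1 mm in y and continue down.

Emit:
drive_tool --targets '[{"jaw": 0,"travel": [0.0012,0,0],"twist": 0},{"jaw": 0,"travel": [0.0012,0,0.008],"twist": 0},{"jaw": 0,"travel": [0.0012,0,0.016],"twist": 0},{"jaw": 0,"travel": [0.0012,0,0.024],"twist": 0},{"jaw": 0,"travel": [0.0012,0,0.032],"twist": 0},{"jaw": 0,"travel": [0.0012,0,0.036],"twist": 0},{"jaw": 0,"travel": [0.0012,0,0.036],"twist": 0}]'

```text
t: 38.5
eef_pos: [660.6, 110.7, 98.7]
tcp_rot: [3.141, -0.002, 1.68]
ft_force: [4.5, 9.3, -5.2]
opening: 0.146
grip_force: 30.0
```

```bash
python3 - <<'E'
from h import *
s=state();print(s['eef_pos'],s['ft_force'],s['moment'])
E
```

```text
[660.56769102 110.69875689  98.74307411] [ 4.48293171  9.29251122 -5.24238916] [ 2.1807771  -0.89757202  0.03301351]
```

Emit:
drive_tool --targets '[{"jaw": 0,"travel": [0.001,0.0005,0.001],"twist": 0},{"jaw": 0,"travel": [0.001,0.0005,0.0015],"twist": 0},{"jaw": 0,"travel": [0.001,0.0005,0.0015],"twist": 0}]'

```text
t: 38.75
eef_pos: [660.7, 110.9, 98.5]
tcp_rot: [-3.141, -0.0, 1.68]
ft_force: [-1.4, 5.2, 6.3]
opening: 0.149
grip_force: 30.0
```

Emit:
drive_tool --targets '[{"jaw": 0.35,"travel": [0,0,0],"twist": 0},{"jaw": 0.35,"travel": [0,0,0],"twist": 0},{"jaw": 0.35,"travel": [0,0,0],"twist": 0},{"jaw": 0.35,"travel": [0,0,0],"twist": 0},{"jaw": 0.35,"travel": [0,0,-0.03],"twist": 0},{"jaw": 0.35,"travel": [0,0,-0.06],"twist": 0},{"jaw": 0.35,"travel": [0,0,-0.1],"twist": 0},{"jaw": 0.35,"travel": [0,0,-0.14],"twist": 0}]'

```text
t: 39.42
eef_pos: [660.5, 110.1, 239.7]
tcp_rot: [-3.14, 0.0, 1.68]
ft_force: [0.8, -0.4, 0.4]
opening: 0.346
grip_force: 0.0
```

Emit:
drive_tool --targets '[{"jaw": 0.35,"travel": [0.03,-0.03,-0.04],"twist": 0},{"jaw": 0.35,"travel": [0.06,-0.06,-0.06],"twist": 0},{"jaw": 0.35,"travel": [0.09,-0.09,-0.06],"twist": 0},{"jaw": 0.35,"travel": [0.12,-0.12,-0.06],"twist": 0},{"jaw": 0.35,"travel": [0.15,-0.15,-0.06],"twist": 0},{"jaw": 0.35,"travel": [0.18,-0.18,-0.06],"twist": 0},{"jaw": 0.35,"travel": [0.2,-0.21,-0.06],"twist": 0},{"jaw": 0.35,"travel": [0.2,-0.21,-0.06],"twist": 0}]'

```text
t: 40.08
eef_pos: [426.6, 287.9, 299.0]
tcp_rot: [-3.141, -0.0, 1.682]
ft_force: [0.1, 0.1, 1.6]
opening: 0.352
grip_force: 0.0
```

```bash
python3 - <<'E'
from h import *
s=state();print(s['eef_pos'],s['opening'])
c=snap('top');f=c['frame'][:,:,::-1];g=snap('side')
for r in caps(c,130): print(*r, np.round([(r[2]-P)@X,(r[2]-P)@Y],1))
o=np.hstack([cv2.resize(f[102:212,228:363],(430,350),interpolation=cv2.INTER_CUBIC),cv2.resize(g['frame'][185:325,200:350,::-1],(370,350),interpolation=cv2.INTER_CUBIC)])
cv2.imwrite('pics/fin.png',o)
E
```

```text
[426.60862123 287.86759832 299.04639896] 0.35200465157265776
[225, 76, 47, 13, 147] [247.3  82.2] [838.8 117.2] [210.8  95.4]
[287, 127, 17, 15, 196] [295.2 133.9] [641.6 -67.1] [  35.9 -110.1]
```

View pics/fin.png

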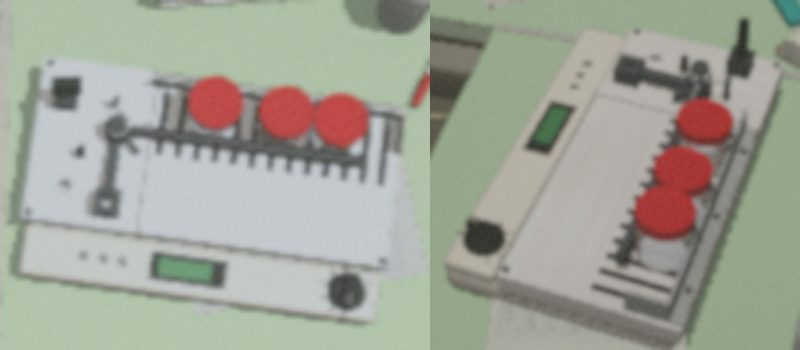

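The pin is home and the arm is closed on the cups, but the middle cup now looks shifted to the right, with its cap touching its neighbour (about (285,112) and (340,120)). Measuring exactly.

```bash
python3 - <<'E'
from h import *
c=snap('top');f=c['frame'];hsv=cv2.cvtColor(f,cv2.COLOR_RGB2HSV)
m=cv2.inRange(hsv,(0,130,70),(7,255,255))|cv2.inRange(hsv,(172,130,70),(180,255,255)); m[:,:270]=0;m[:115]=0;m[165:]=0
big=cv2.GaussianBlur(cv2.resize(m[115:165,270:350],None,fx=8,fy=8,interpolation=cv2.INTER_CUBIC),(0,0),4)
d=cv2.distanceTransform((big>127).astype(np.uint8),cv2.DIST_L2,5)
for _ in range(3):
    _,v,_,(x,y)=cv2.minMaxLoc(d); cv2.circle(d,(x,y),int(45),0,-1)
    p=onz(c,((x+.5)/8-.5+270,(y+.5)/8-.5+115),128)[:2]; print(v/8,p.round(1),np.round([(p-P)@X,(p-P)@Y],1))
# bar: dark line; eye hole position now
g=f[112:212,228:363]
s=snap('side')
cv2.imwrite('pics/fin2.png',np.hstack([cv2.resize(f[120:160,270:350,::-1],(440,400),interpolation=cv2.INTER_CUBIC)[:, :],cv2.resize(s['frame'][215:305,260:340,::-1],(356,400),interpolation=cv2.INTER_CUBIC)]))
E
```

```text
7.5 [ 633.  -150.1] [  36.7 -193.6]
7.390310764312744 [ 626.8 -214.1] [  37.9 -257.9]
7.375 [642.4 -66.5] [  36.6 -109.4]
```

View pics/fin2.png

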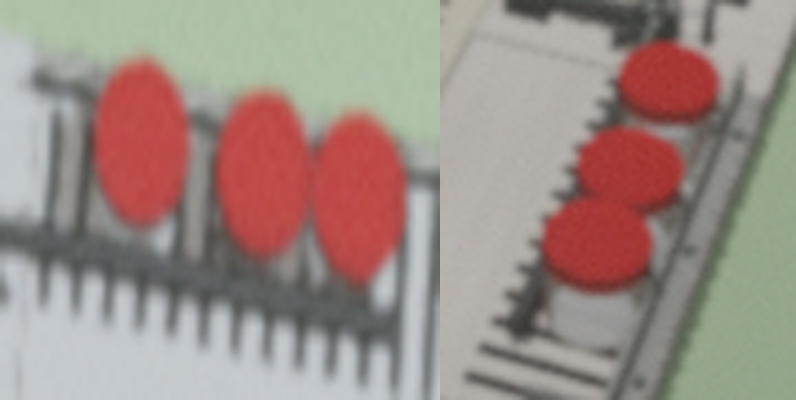

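All three cups are in one row at X = 36.6–37.9 mm, which matches fence contact at 37.7 within measuring error. The bar sits along their fronts, and the pin top is at its original home pixel. Handing in.

```bash
python3 -c "
from cell import job_done
print(job_done())"
```

```text
the job is handed in; nothing more can be done
None
```

The job is handed in; the verdict was not shown: knob turned to off, all three red-capped cups upright in one row at the back fence, clamp bar eased shut onto them and pin back in its socket; the middle cup ended about 9 mm right of where I set it, its cap touching its neighbour's.

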